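Restock the hotel vanity box and set its mirror

TASK

Make up the vanity box for the next guest: gently raise the mirror lid until it stands 100 degrees open, leaning back a little past upright, then clear the emptied, open-topped carton trays out of the box into the grey tub. Stack all the fresh closed cartons from the leather mat flat in the middle of the box as one squarely aligned pile, long sides running front to back, holding them lightly as the thin card crushes easily. Leave the mirror at that angle and do not knock over or push away the bottle, tumbler, remote control and clock.

Things in the scene. Friction and masses are not known exactly. Their poses are not given: they have to be found in the camera images.
- vanity_box: dark wooden vanity box, fixed to the desk, 170 (x, front to back) x 260 (y) x 58 mm high without lid, walls and floor 8 mm, so 154 x 244 mm and 50 mm deep inside. Origin: centre of its underside on the desk; its own x axis points from its front (towards the robot, yawed up to about 0.25 rad) to the hinged back
- box_floor (a point): centre of the box's inner floor, 8 mm above the desk; axes as the box's
- mirror_lid (a joint): opening angle of the mirror lid in rad: 0 closed, 1.571 upright, 1.745 = 100 degrees, stop at 2.3. Stiff hinge (about 0.75 N m of friction): it stays wherever it is left. It starts ajar, 0.1 to 0.5 rad. Moves at under 1.5 rad/s when handled gently
- lid_hinge (a point): middle of the lid's hinge line, along the box's y axis, at the top of its back wall, 59 mm above the desk (85 mm behind the box's centre)
- lid_tab (a point): grip point on the brass pull tab (36 mm long, 22 wide along y, 8 thick) in the middle of the lid's free front edge: mid-thickness, 22 mm out from the edge, 192 mm from the hinge line, 6 mm to the outer side of the hinge plane. x points to the hinge, y along it. Lid 170 x 260 x 10 mm, about 0.4 kg, mirror below. Pinched across its width from above, the tab turns between the pads as the lid rises
- mat: flat dark leather mat, 300 x 300 x 3 mm, fixed on the desk left or right of the box. Origin: centre of its underside
- tub: grey plastic open tub for rubbish, fixed on the desk on the other side of the box, 200 (x) x 190 (y) x 55 mm high, walls and floor 4 mm, with an outward lip. Origin: centre of its underside
- carton0: closed flat carton of thin white card, 100 x 56 x 12 mm (local x, y, z), 40 to 70 g; lies flat on the leather mat at the start, roughly side by side with the others; some of the four may be absent. Origin: centre of its underside, z up. Crushes if the fingers' forces on it add up to more than 45 N (about 22 N on each side); 6 to 12 N grip is plenty
- carton1: closed flat carton of thin white card, 100 x 56 x 12 mm (local x, y, z), 40 to 70 g; lies flat on the leather mat at the start, roughly side by side with the others; some of the four may be absent. Origin: centre of its underside, z up. Crushes if the fingers' forces on it add up to more than 45 N (about 22 N on each side); 6 to 12 N grip is plenty
- carton2: closed flat carton of thin white card, 100 x 56 x 12 mm (local x, y, z), 40 to 70 g; lies flat on the leather mat at the start, roughly side by side with the others; some of the four may be absent. Origin: centre of its underside, z up. Crushes if the fingers' forces on it add up to more than 45 N (about 22 N on each side); 6 to 12 N grip is plenty
- carton3: closed flat carton of thin white card, 100 x 56 x 12 mm (local x, y, z), 40 to 70 g; lies flat on the leather mat at the start, roughly side by side with the others; some of the four may be absent. Origin: centre of its underside, z up. Crushes if the fingers' forces on it add up to more than 45 N (about 22 N on each side); 6 to 12 N grip is plenty
- empty0: emptied carton tray: an open-topped white card tray, no lid, 96 x 52 x 14 mm (local x, y, z), walls 3 mm, 30 g; lies flat on the vanity box's floor at the start, long side roughly front to back, beside the middle; one of the two may be absent. Origin: centre of its underside
- empty1: emptied carton tray: an open-topped white card tray, no lid, 96 x 52 x 14 mm (local x, y, z), walls 3 mm, 30 g; lies flat on the vanity box's floor at the start, long side roughly front to back, beside the middle; one of the two may be absent. Origin: centre of its underside
- water_bottle: bystander: clear water bottle, 64 mm diameter, 190 mm tall, at the far side of the desk; leave alone. Origin: centre of its underside
- tumbler: bystander: upturned glass tumbler, 70 mm diameter, 95 mm tall, behind the box to the left; leave alone. Origin: centre of its underside
- remote: bystander: black remote control, 45 x 160 x 18 mm, lying between robot and box; leave alone. Origin: centre of its underside
- clock: bystander: black alarm clock, 50 x 90 x 62 mm, on the desk behind the box; leave alone. Origin: centre of its underside

How it is judged:
By the outcome, as a careful person would: the job done as asked, in the order asked, and still so for the second after the job is handed in, with the robot touching nothing.
Of carton0, carton1, carton2, carton3 only 3 to 4 are there at a start; the rules pass over those that are not, and their reading is None.
Of empty0, empty1 only 1 to 2 are there at a start; the rules pass over those that are not, and their reading is None.
At some moment in a run one of carton0, carton1, carton2, carton3 may be knocked a few centimetres aside while the robot is not near it.
Once in a run the grip may slacken for a moment while it holds something.
It also fails if it takes over 210 s, if anything falls off the work surface, if the arm or the gripper's body presses on something with over 40 N, if the wrist force passes 120 N, or if a joint passes its speed limit or range.

ROBOT

A 7-joint arm with a two-finger parallel gripper is mounted at the origin on the work surface. World frame = base frame: x ahead of the robot, y to its left, z up, the work surface at z = 0. Lengths are in m, angles in rad, forces in N, time in s.
With the tool pointing down it reaches from about 0.4 to 0.85 m from the base axis. Payload 4.5 kg.
Tool frame: the origin (TCP) lies between the finger pads; the fingertips stand r.tip_reach ahead of it and the grasp point (between the pads) lies 3 mm ahead of it (r.tip_reach is the distance from the TCP to the fingertips, in m); z points along the fingers, y is the line along which they close (so a half turn about z gives the same grasp; the last joint's range is limited). The gripper opens to 88 mm and grips with 3 to 60 N. Pads are 18 mm wide; open, the fingers measure 123 mm over their backs; the gripper's body (75 mm by 187 mm) begins 45 mm behind the grasp point.
Start: joints at [-1.103, 0.689, -0.195, 1.565, 0.157, 0.902, -0.215], TCP at [0.263, 0.567, 0.261] pointing down, gripper open.
Joint ranges: [-3.01, 3.01], [-0.46, 2.08], [-1.47, 1.51], [0.13, 2.56], [-1, 4.14], [0.04, 2.09], [-2.66, 2.66]. Speed limits (rad/s): [2.57, 2.57, 3.14, 3.14, 3.14, 3.14, 3.14].

INTERFACE

Orientations are given as a unit quaternion [x, y, z, w].
In Python, from plant import r gives the robot as it stands.
- The arm moves only by the tool step_arm, never from a script. Its argument "motion" is a list of rows, each an object with "dp": the shift along the tool's x, y, z in mm, a list of three; "twist": the turn, a rotation vector about the tool's x, y, z in rad, a list of three; "hand": the opening, from -1 (shut) to 1 (fully open). In form: [{"dp": [dx, dy, dz], "twist": [rx, ry, rz], "hand": hand}, ...]. A call has 1 to 5 rows; each row is the pose to reach, as a shift and turn from the pose commanded when the call began, along the tool's axes at that moment; what a row does not reach only later rows make up. A row lasts 1/8 s, in which the tool goes at most 62.5 mm and 10.7 degrees, less where a joint would pass 70% of its speed; a pose out of reach is approached as far as the arm can. A call with a gripper value outside its range is refused whole. The fingers move at their own pace and stop on an object; "force" is the grip in N (left out, the last holds). Time passes only in rows, so rows that repeat a pose let the fingers close. It gives the time, the measured TCP pose, the force, the opening and the grip force at its end, in the units of the state.
- r.get_state(): the state, without advancing time (a new reading comes with each control period).
- r.snapshot(name): name is "scene" or "side" or "wrist"; returns a dict with "pixels" (400x640x3 uint8, red, green, blue), "depth" (400x640 float32, m along the optical axis (not along the pixel's ray), 0 where there is no reading), "fx", "fy", "cx", "cy" (pixels), "D" ([k1, k2, p1, p2, k3] as OpenCV has them; the pictures are not rectified), "xyz" and "orientation" of the camera in the world; the wrist camera has in their place "mount" (4x4, takes a point from camera to tool coordinates, whose origin is the TCP and whose axes are the flange's). Camera axes: x right, y down, z forward; pixel columns grow to the right and rows downward; lengths in m; the calibration is good to about 2 mm. A picture is of the moment at which its call begins: read the wrist's pose just before it.
- r.finish_job(): hands the job in; it is judged then, once.
Trained networks look in the newest picture that a camera, given by its name, has taken for a name from the list of things; names that differ only in an ending like _2 or _b are one class to them, and where a whole thing is asked for, a point or a joint stands for the part that bears it (a point fixed in the world has none). Each returns a list of dicts, best first, with "score" (0 to 1); they miss things now and then, are a little off and sometimes report something else, mostly with a low value. They report only what shows in the picture. A call takes as long as a camera call.
- r.search_frame(camera, thing): "at" ([x, y, z] in m, in the coordinates of the camera as it stood for that picture, good to about 4 mm: the middle of the surface that is visible of it).
The state is a dict: "clock": time; "q": joint angles; "qd": joint speeds; "joint_torque": joint torques, N m; "tool_pos": TCP position; "eef_rot": TCP orientation; "contact_force": force on the tool from outside, world axes, zero at the start; "moment": the same for the moment, N m; "opening": opening from 0.0 (shut) to 1.0 (fully open); "finger_force": force on a finger pad.
Only numpy, scipy, OpenCV 4.12 (cv2) and the standard library are available. Lean on these libraries where they do the work, as an engineer would, in place of code of your own. Each camera call takes 0.05 s, during which the arm holds its last target. There are 200 camera calls.

## Working session

There is one attempt and no reset: what is moved stays moved. The work goes in short steps, Python scripts to look and compute and a tool call to move; the robot and the scene stay as the last step left them, time stands still between calls to the robot, and variables do not carry over. Pictures are saved under pics/ and viewed, at most 14 in all, crops included, and the job is handed in when it is done.

Besides the shell and the picture viewer there is one more tool, called after ">>>" as a command line: name --argument value ..., lists and objects as JSON in quotes. step_arm: Moves the arm, as the interface text tells. Its arguments: {"type":"object","properties":{"motion":{"type":"array"},"force":{"type":"number"}},"required":["motion"]}

```bash
ls; mkdir -p pics; cat > h.py <<'E'
import numpy as np, cv2
from scipy.spatial.transform import Rotation as R
from plant import r
np.set_printoptions(precision=4,suppress=True)
def campose(name,s,st):
    if name=="wrist":
        T=np.eye(4);T[:3,:3]=R.from_quat(st["eef_rot"]).as_matrix();T[:3,3]=st["tool_pos"]
        return T@np.array(s["mount"])
    T=np.eye(4);o=np.array(s["orientation"]);T[:3,:3]=R.from_quat(o).as_matrix() if o.size==4 else o.reshape(3,3);T[:3,3]=s["xyz"];return T
def snap(name,save=None):
    st=r.get_state();s=r.snapshot(name);s["T"]=campose(name,s,st)
    if save: cv2.imwrite("pics/"+save,s["pixels"][:,:,::-1])
    return s
def find(name,s,things):
    for t in things:
        try:
            for d in r.search_frame(name,t)[:4]:
                p=s["T"]@np.r_[d["at"],1];print(t,round(d["score"],2),p[:3])
        except Exception as e: print(t,e)
def cloud(s):
    K=np.array([[s["fx"],0,s["cx"]],[0,s["fy"],s["cy"]],[0,0,1]])
    h,w=s["depth"].shape;u,v=np.meshgrid(np.arange(w),np.arange(h))
    n=cv2.undistortPoints(np.stack([u,v],-1).reshape(-1,1,2).astype(np.float32),K,np.array(s["D"],float)).reshape(h,w,2)
    d=s["depth"];P=np.dstack([n*d[...,None],d]);return P@s["T"][:3,:3].T+s["T"][:3,3]
E
python3 - <<'E'
from h import *
st=r.get_state();print(st,r.tip_reach)
for c in ("scene","side"):
    s=snap(c,c+"0.png");print(c,s["xyz"],s["orientation"],s["fx"])
    find(c,s,["vanity_box","lid_tab","mirror_lid","mat","tub","carton0","empty0","water_bottle","tumbler","remote","clock"])
    np.save("pics/%s0.npy"%c,cloud(s))
E
```

```text
pics
{'clock': 0.0, 'q': array([-1.1032,  0.69  , -0.1945,  1.5663,  0.1573,  0.9025, -0.2151]), 'qd': array([ 0.0004, -0.0004, -0.0007, -0.0011, -0.0009, -0.0008,  0.0013]), 'joint_torque': array([  0.0005, -52.7564,  -1.2662, -15.3434,  -0.0525,   0.0065,
         0.0002]), 'tool_pos': array([0.2625, 0.5665, 0.2599]), 'eef_rot': array([ 0.2151,  0.9766, -0.0009, -0.0001]), 'contact_force': array([-0.1689, -0.4025, -0.1397]), 'moment': array([ 0.0483,  0.016 , -0.0483]), 'finger_force': 0.0, 'opening': 1.0029684069448763} 0.022
scene [ 1.2989 -0.2703  0.5941] [ 0.7156  0.5101 -0.2685 -0.3944] 374.78543077103745
vanity_box 0.78 [ 0.5895 -0.0277  0.0883]
lid_tab 0.7 [ 0.5699 -0.0232  0.1032]
mirror_lid 0.63 [ 0.5712 -0.0258  0.1031]
mat 0.79 [0.521  0.3556 0.004 ]
tub 0.66 [ 0.5106 -0.3819  0.0169]
tub 0.64 [0.7617 0.2276 0.0656]
carton0 0.96 [0.5733 0.2779 0.0117]
carton0 0.73 [0.4548 0.4236 0.0188]
carton0 0.6 [0.5757 0.4125 0.0152]
carton0 0.59 [0.4372 0.2936 0.019 ]
water_bottle 0.88 [ 0.7766 -0.2704  0.1069]
water_bottle 0.62 [ 0.5116 -0.3799  0.0165]
tumbler 0.93 [0.7624 0.2232 0.066 ]
tumbler 0.61 [ 0.5098 -0.377   0.0145]
remote 0.21 [ 0.5148 -0.3785  0.017 ]
clock 0.76 [0.8017 0.0665 0.0537]
side [-0.1644  0.8408  0.967 ] [-0.323   0.8403 -0.4075  0.1534] 436.2576802342858
vanity_box 0.56 [0.5273 0.0024 0.0494]
vanity_box 0.4 [ 0.7441 -0.2464  0.0887]
lid_tab 0.17 [0.5482 0.0112 0.1138]
mirror_lid 0.89 [0.5518 0.0093 0.1146]
mat 0.55 [0.4556 0.398  0.0067]
tub 0.66 [ 0.529  -0.3776  0.0182]
tub 0.36 [0.4083 0.4397 0.0165]
carton0 0.85 [0.4087 0.4425 0.0158]
carton0 0.56 [0.5427 0.2757 0.0178]
carton0 0.51 [0.5965 0.4371 0.0169]
carton0 0.49 [0.3995 0.2862 0.0139]
empty0 0.55 [0.5602 0.0479 0.0054]
water_bottle 0.79 [ 0.7419 -0.2426  0.0898]
remote 0.55 [0.3697 0.0544 0.0192]
```

View pics/scene0.png

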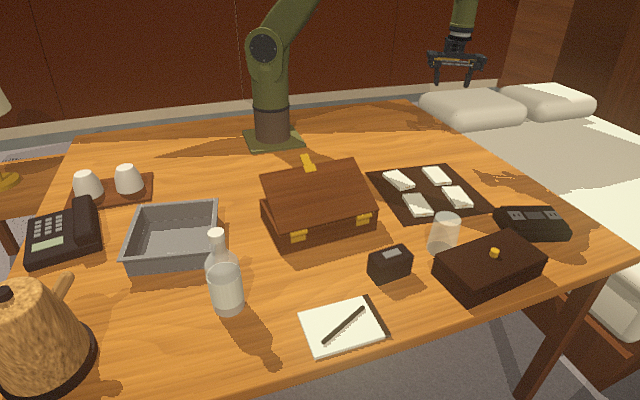

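View pics/side0.png

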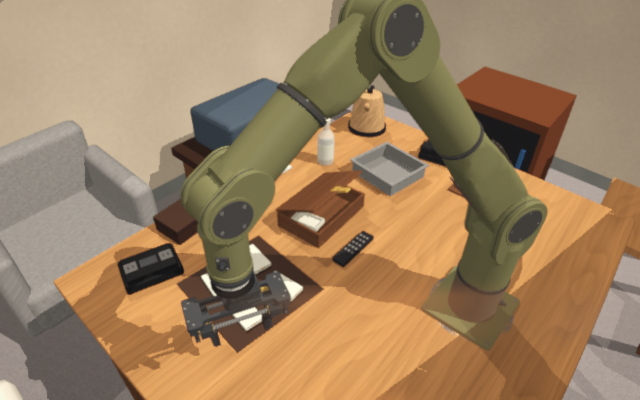

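The scene view shows the lid ajar with its brass tab at about (308,162), four cartons on the mat around (420,190), and the tub at (170,235). The side view shows a tray inside the box at (308,220). Next I fit the lid and box.

```bash
python3 - <<'E'
from h import *
P=np.load("pics/scene0.npy");im=cv2.imread("pics/scene0.png");hsv=cv2.cvtColor(im,cv2.COLOR_BGR2HSV)
reg=(P[...,0]>.42)&(P[...,0]<.72)&(np.abs(P[...,1]+.02)<.2)
yel=reg&(hsv[...,1]>150)&(hsv[...,2]>140)&(hsv[...,0]>17)&(P[...,2]>.075)
print("tab",yel.sum(),np.median(P[yel],0),P[yel].min(0),P[yel].max(0))
lid=reg&(P[...,2]>.07)&~yel
# ransac plane
Q=P[lid];rng=np.random.default_rng(0);best=0
for _ in range(300):
    a,b,c=Q[rng.choice(len(Q),3,False)];n=np.cross(b-a,c-a);n/=np.linalg.norm(n)+1e-12
    m=abs((Q-a)@n)<.003
    if m.sum()>best:best=m.sum();M=m
L=Q[M];c=L.mean(0);n=np.linalg.svd(L-c)[2][2];n*=np.sign(n[2]);print("lid n",n,len(L),"tilt",np.arccos(n[2]),"dir",np.arctan2(n[1],n[0]))
mask=(lid&(np.abs((P-c)@n)<.004)).astype(np.uint8)
# in-plane corners
ex=np.array([n[0],n[1],0]);ex/=np.linalg.norm(ex);
print("hor dir of normal (to front if lid open)",ex)
rect=cv2.minAreaRect(((L-c)[:,:2]).astype(np.float32));print(c,rect)
bx=cv2.boxPoints(rect)+c[:2];print(bx)
# back wall
w=reg&(P[...,2]>.015)&(P[...,2]<.05)&(P[...,0]>.55);W=P[w]
print("wall pts",len(W))
for _ in range(1):
    best=0
    for _ in range(300):
        i,j=rng.choice(len(W),2,False);d=W[j,:2]-W[i,:2];l=np.linalg.norm(d)
        if l<.05: continue
        nn=np.array([-d[1],d[0]])/l;m=abs((W[:,:2]-W[i,:2])@nn)<.003
        if m.sum()>best:best=m.sum();M=m;N=nn
    V=W[M][:,:2];cc=V.mean(0);d=np.linalg.svd(V-cc)[2][0];t=(V-cc)@d
    print("wall",cc,d,best,cc+d*t.min(),cc+d*t.max())
# carton heights and tub
g=(np.abs(P[...,0]-.52)<.2)&(np.abs(P[...,1]-.35)<.2)&(P[...,2]<.03)&(P[...,2]>.006)&(hsv[...,1]<90)&(hsv[...,2]>130)
nl,lab,stt,_=cv2.connectedComponentsWithStats(g.astype(np.uint8))
for k in range(1,nl):
    if stt[k,4]>60:
        q=P[lab==k];print("carton",stt[k,4],q[:,2].mean(),cv2.minAreaRect(q[:,:2].astype(np.float32)))
E
```

```text
tab 177 [ 0.4891 -0.0183  0.1435] [ 0.4564 -0.0309  0.1331] [0.5119 0.0008 0.1581]
lid n [0.4426 0.0339 0.8961] 5645 tilt 0.45990840206767647 dir 0.07650288763308505
hor dir of normal (to front if lid open) [0.9971 0.0764 0.    ]
[ 0.5689 -0.0191  0.1043] ((-0.002966165542602539, 0.006847992539405823), (0.15391887724399567, 0.26158446073532104), 3.9666481018066406)
[[ 0.4802  0.1129]
 [ 0.4983 -0.1481]
 [ 0.6518 -0.1375]
 [ 0.6337  0.1235]]
wall pts 1189
wall [ 0.6382 -0.0116] [ 0.07   -0.9975] 1022 [0.6287 0.1236] [ 0.647  -0.1367]
carton 308 0.012577533559034536 ((0.4421694874763489, 0.42807868123054504), (0.059223722666502, 0.10939162224531174), 80.80397033691406)
carton 347 0.012457755853239829 ((0.4301380217075348, 0.2957500219345093), (0.10488788038492203, 0.0589001402258873), 6.707744121551514)
carton 392 0.012594478825921079 ((0.5706218481063843, 0.4160357117652893), (0.06005188077688217, 0.10150054842233658), 78.09198760986328)
carton 448 0.01290994616677745 ((0.569351851940155, 0.27941635251045227), (0.059471916407346725, 0.1028406023979187), 82.41402435302734)
```

```bash
cat >> h.py <<'E'
def go(x,y,z,yaw,tilt=None):
    "tool-down target; yaw = world angle of tool y axis (mod pi)"
    st=r.get_state();A=R.from_quat(st["eef_rot"]);ty=A.as_matrix()[:,1];cur=np.arctan2(ty[1],ty[0])
    d=(yaw-cur+np.pi/2)%np.pi-np.pi/2;yw=cur+d
    Yv=np.array([np.cos(yw),np.sin(yw),0]);Z=np.array([0,0,-1.]);X=np.cross(Yv,Z)
    B=R.from_matrix(np.c_[X,Yv,Z])
    v=np.array([x,y,z])-st["tool_pos"];dp=A.inv().apply(v)*1000;tw=(A.inv()*B).as_rotvec()
    print("dp",dp.round(1),"tw",tw.round(3),"rows",np.linalg.norm(dp)/62.5,np.linalg.norm(tw)/.186,"q7",st["q"][6],"t",st["clock"])
YB=0.07; EX=np.array([np.cos(YB),np.sin(YB)]); EY=np.array([-EX[1],EX[0]]); HX=np.array([.638,-.0066]); BC=HX-.085*EX
def tab(th,rad=.194):
    u=-rad*np.cos(th)+.006*np.sin(th);return np.r_[HX+EX*u,.059+rad*np.sin(th)+.006*np.cos(th)]
E
python3 - <<'E'
from h import *
p=tab(.46);print(p);go(p[0],p[1],.25,np.pi/2+YB)
E
```

```text
[ 0.4672 -0.0186  0.1505]
dp [-431.8 -445.5   10.7] tw [ 0.    -0.    -0.504] rows 9.92826192308598 2.708516516832784 q7 -0.21509720446768477 t 1.2
```

>>> step_arm --motion '[{"dp":[-216,-223,5],"twist":[0,0,-0.504],"hand":1},{"dp":[-216,-223,5],"twist":[0,0,-0.504],"hand":1},{"dp":[-216,-223,5],"twist":[0,0,-0.504],"hand":1},{"dp":[-216,-223,5],"twist":[0,0,-0.504],"hand":1},{"dp":[-216,-223,5],"twist":[0,0,-0.504],"hand":1}]'

```text
clock: 1.82
tool_pos: [0.3657, 0.2721, 0.2559]
eef_rot: [-0.035, 0.999, 0.0, 0.0]
contact_force: [1.2, 0.2, 0.3]
opening: 0.996
finger_force: 0.0
```

```bash
python3 - <<'E'
from h import *
p=tab(.46);print(p);go(p[0],p[1],.25,np.pi/2+YB)
E
```

```text
[ 0.4672 -0.0186  0.1505]
dp [ -81.  -297.     5.9] tw [ 0.     0.001 -0.   ] rows 4.926776305741556 0.004972867546936681 q7 0.5702057296626989 t 1.825
```

>>> step_arm --motion '[{"dp":[-81,-297,6],"twist":[0,0,0],"hand":0.2},{"dp":[-81,-297,6],"twist":[0,0,0],"hand":0.2},{"dp":[-81,-297,6],"twist":[0,0,0],"hand":0.2},{"dp":[-81,-297,6],"twist":[0,0,0],"hand":0.2},{"dp":[-81,-297,6],"twist":[0,0,0],"hand":0.2}]'

```text
clock: 2.45
tool_pos: [0.4674, -0.0188, 0.2499]
eef_rot: [-0.035, 0.999, 0.0, 0.001]
contact_force: [0.6, 1.3, 0.1]
opening: 0.598
finger_force: 0.0
```

```bash
python3 - <<'E'
from h import *
s=snap("wrist","w1.png");find("wrist",s,["lid_tab","empty0","vanity_box"])
P=cloud(s);hsv=cv2.cvtColor(s["pixels"],cv2.COLOR_RGB2HSV)
yel=(hsv[...,1]>130)&(hsv[...,2]>120)&(hsv[...,0]>19)&(hsv[...,0]<35)&(P[...,2]>.12)&(P[...,2]<.19)&(s["depth"]>0)
print(yel.sum());
if yel.sum()>20: q=P[yel];print(np.median(q,0),np.percentile(q,[2,98],0),cv2.minAreaRect(q[:,:2].astype(np.float32)))
p=tab(.46);print(p);go(p[0],p[1],p[2]+.003,np.pi/2+YB)
E
```

```text
lid_tab 0.69 [ 0.5077 -0.014   0.1401]
empty0 0.97 [0.5203 0.041  0.0112]
vanity_box 0.82 [ 0.4985 -0.0196  0.1091]
2
[ 0.4672 -0.0186  0.1505]
dp [-0.4 -1.1 96.2] tw [ 0.     0.    -0.003] rows 1.5386828706132978 0.016686046355321348 q7 1.208124174955398 t 2.65
```

View pics/w1.png

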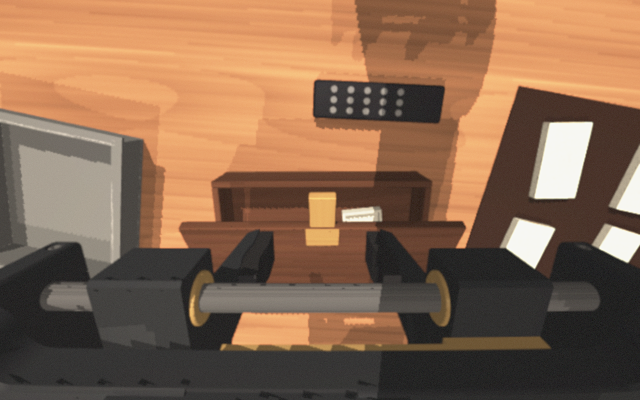

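Wrist view: the tab is at (321,208), centred between the fingers (270 to 370). A tray edge shows at (362,215), and there are two clean carton faces on the right. I check tab depth at those pixels.

```bash
python3 - <<'E'
from h import *
s=snap("wrist");P=cloud(s)
for v in (194,200,208,216,224,232,240,250): print(v,P[v,321],P[v,312],P[v,332])
E
```

```text
194 [ 0.4573 -0.0165  0.1557] [ 0.4576 -0.0238  0.1565] [ 0.4564 -0.0076  0.1566]
200 [ 0.4608 -0.0163  0.1609] [ 0.4616 -0.0235  0.1599] [ 0.4601 -0.0075  0.1612]
208 [ 0.4694 -0.0156  0.1555] [ 0.4698 -0.0231  0.1558] [ 0.4685 -0.0066  0.1566]
216 [ 0.4781 -0.015   0.1512] [ 0.478  -0.0227  0.1529] [ 0.4768 -0.0058  0.1532]
224 [ 0.4874 -0.0144  0.1466] [ 0.4877 -0.0223  0.147 ] [ 0.4867 -0.0047  0.1467]
232 [ 0.4954 -0.0138  0.1458] [ 0.4958 -0.0218  0.146 ] [ 0.4951 -0.004   0.1449]
240 [ 0.5054 -0.0131  0.141 ] [ 0.5067 -0.0213  0.1395] [ 0.5053 -0.0029  0.14  ]
250 [ 0.5202 -0.012   0.1321] [ 0.5207 -0.0207  0.1323] [ 0.5198 -0.0014  0.1315]
```

>>> step_arm --motion '[{"dp":[0,0,50],"twist":[0,0,0],"hand":0.2},{"dp":[0,1,97],"twist":[0,0,0],"hand":0.2},{"dp":[0,1,97],"twist":[0,0,0],"hand":-1},{"dp":[0,1,97],"twist":[0,0,0],"hand":-1},{"dp":[0,1,97],"twist":[0,0,0],"hand":-1}]' --force 25

```text
clock: 3.32
tool_pos: [0.4676, -0.015, 0.1544]
eef_rot: [-0.035, 0.999, 0.0, 0.002]
contact_force: [-0.4, -1.5, -0.0]
opening: 0.285
finger_force: 2.0
```

```bash
cat >> h.py <<'E'
def arc(ths,rad=.194):
    "rows following the tab circle, relative to the current pose"
    st=r.get_state();A=R.from_quat(st["eef_rot"]);
    g=st["tool_pos"]+A.apply([0,0,.003]);d=g[:2]-HX;u=d@EX;h=g[2]-.059
    a0=np.arctan2(h,-u);rr=np.hypot(u,h);th0=a0-np.arcsin(.006/rr);print("th0",th0,"rr",rr,"lat",d@EY)
    for t in ths:
        a=a0+(t-th0);p=np.r_[HX+EX*(-rr*np.cos(a))+EY*(d@EY),.059+rr*np.sin(a)]
        print(round(t,3),(A.inv().apply(p-g)*1000).round(1))
E
python3 - <<'E'
from h import *
s=r.get_state();print(s["tool_pos"],s["opening"],s["finger_force"]);arc(np.arange(.5,1.79,.08))
E
```

```text
[ 0.4676 -0.015   0.1544] 0.2846972203836753 2.0323634147644043
th0 0.46572615926350797 rr 0.194001229314347 lat 0.003491179736215448
0.5 [-3.3 -0.  -5.8]
0.58 [-11.7  -0.  -18.8]
0.66 [-21.2  -0.  -31.1]
0.74 [-31.6  -0.  -42.6]
0.82 [-42.8  -0.  -53.3]
0.9 [-54.9  -0.  -63. ]
0.98 [-67.8  -0.  -71.7]
1.06 [-81.3  -0.1 -79.4]
1.14 [-95.3  -0.1 -85.9]
1.22 [-109.9   -0.1  -91.3]
1.3 [-124.8   -0.1  -95.6]
1.38 [-140.    -0.1  -98.6]
1.46 [-155.4   -0.1 -100.4]
1.54 [-170.9   -0.1 -101. ]
1.62 [-186.4   -0.1 -100.3]
1.7 [-201.8   -0.2  -98.4]
1.78 [-217.    -0.2  -95.2]
```

>>> step_arm --motion '[{"dp":[0,0,0],"twist":[0,0,0],"hand":-1},{"dp":[0,0,0],"twist":[0,0,0],"hand":-1},{"dp":[-3.3,0,-5.8],"twist":[0,0,0],"hand":-1},{"dp":[-11.7,0,-18.8],"twist":[0,0,0],"hand":-1},{"dp":[-21.2,0,-31.1],"twist":[0,0,0],"hand":-1}]'

```text
clock: 3.95
tool_pos: [0.4863, -0.0152, 0.1833]
eef_rot: [-0.035, 0.999, -0.001, -0.002]
contact_force: [0.7, -3.6, -10.2]
opening: 0.24
finger_force: 25.0
```

```bash
python3 - <<'E'
from h import *
s=r.get_state();print(s["tool_pos"],s["contact_force"],s["opening"],s["finger_force"]);arc(np.arange(.66,1.79,.08))
E
```

```text
[ 0.4863 -0.0152  0.1833] [  0.7174  -3.5716 -10.2225] 0.24026330711208793 24.99984573572874
th0 0.6426847751380944 rr 0.19443817994446724 lat 0.002000106833688395
0.66 [-2.1 -0.  -2.6]
0.74 [-12.4  -0.  -14.2]
0.82 [-23.7  -0.  -25. ]
0.9 [-35.7  -0.  -34.8]
0.98 [-48.5  -0.  -43.7]
1.06 [-62.   -0.  -51.5]
1.14 [-76.    0.  -58.1]
1.22 [-90.5   0.  -63.7]
1.3 [-105.5    0.   -68. ]
1.38 [-120.7    0.   -71.2]
1.46 [-136.1    0.   -73.1]
1.54 [-151.7    0.   -73.8]
1.62 [-167.2    0.1  -73.3]
1.7 [-182.7    0.1  -71.5]
1.78 [-197.9    0.1  -68.4]
```

>>> step_arm --motion '[{"dp":[-10,0,-12],"twist":[0,0,0],"hand":-1},{"dp":[-22,0,-22],"twist":[0,0,0],"hand":-1},{"dp":[-34,0,-32],"twist":[0,0,0],"hand":-1},{"dp":[-46,0,-41],"twist":[0,0,0],"hand":-1},{"dp":[-60,0,-49],"twist":[0,0,0],"hand":-1}]'

```text
clock: 4.58
tool_pos: [0.5431, -0.0111, 0.2316]
eef_rot: [-0.035, 0.999, -0.001, -0.006]
contact_force: [-4.7, -3.5, -2.6]
opening: 0.246
finger_force: 25.0
```

```bash
python3 - <<'E'
from h import *
s=r.get_state();print(s["tool_pos"],s["contact_force"],s["opening"],s["finger_force"]);arc(np.arange(1.06,1.79,.08))
E
```

```text
[ 0.5431 -0.0111  0.2316] [-4.7379 -3.5326 -2.5846] 0.24551848919322447 25.001313742250204
th0 1.0290989641396584 rr 0.19441675485089352 lat 0.002131817576555998
1.06 [-5.3 -0.  -2.9]
1.14 [-19.2  -0.   -9.7]
1.22 [-33.7  -0.  -15.3]
1.3 [-48.6  -0.  -19.8]
1.38 [-63.8  -0.  -23.1]
1.46 [-79.3  -0.  -25.1]
1.54 [-94.8  -0.  -25.9]
1.62 [-110.3   -0.   -25.4]
1.7 [-125.8   -0.   -23.7]
1.78 [-141.1   -0.   -20.8]
```

>>> step_arm --motion '[{"dp":[-15,0,-7],"twist":[0,0,0],"hand":-1},{"dp":[-29,0,-12.5],"twist":[0,0,0],"hand":-1},{"dp":[-44,0,-17],"twist":[0,0,0],"hand":-1},{"dp":[-59,0,-20.5],"twist":[0,0,0],"hand":-1},{"dp":[-75,0,-22.5],"twist":[0,0,0],"hand":-1}]'

```text
clock: 5.2
tool_pos: [0.6191, -0.0056, 0.2544]
eef_rot: [-0.035, 0.999, -0.001, -0.004]
contact_force: [-4.5, -2.8, -0.6]
opening: 0.245
finger_force: 25.0
```

```bash
python3 - <<'E'
from h import *
s=r.get_state();print(s["tool_pos"],s["contact_force"],s["opening"],s["finger_force"]);arc(np.r_[np.arange(1.5,1.71,.05),1.745,1.76])
E
```

```text
[ 0.6191 -0.0056  0.2544] [-4.4948 -2.7895 -0.6023] 0.24471957752702794 25.001123500987887
th0 1.4423878111313098 rr 0.19334676139398357 lat 0.002325941288639882
1.5 [-11.1  -0.   -0.9]
1.55 [-20.8  -0.   -1.1]
1.6 [-30.4  -0.   -0.8]
1.65 [-40.1  -0.   -0.1]
1.7 [-49.7  -0.    1.1]
1.745 [-58.2  -0.    2.6]
1.76 [-61.1  -0.    3.2]
```

>>> step_arm --motion '[{"dp":[-12,0,-0.6],"twist":[0,0,0],"hand":-1},{"dp":[-25,0,-0.5],"twist":[0,0,0],"hand":-1},{"dp":[-38,0,0.3],"twist":[0,0,0],"hand":-1},{"dp":[-49,0,2],"twist":[0,0,0],"hand":-1},{"dp":[-49,0,2],"twist":[0,0,0],"hand":-1}]'

```text
clock: 5.82
tool_pos: [0.6701, -0.0019, 0.2521]
eef_rot: [-0.035, 0.999, -0.0, -0.002]
contact_force: [-0.7, -2.2, -5.2]
opening: 0.243
finger_force: 25.0
```

```bash
cat >> h.py <<'E'
def lidfit(c,img=None):
    s=snap(c,img);P=cloud(s);d=P[...,:2]-HX;u=d@EX;v=d@EY
    m=(s["depth"]>0)&(abs(u)<.1)&(abs(v)<.125)&(P[...,2]>.08)&(P[...,2]<.22);Q=P[m]
    if len(Q)<200: print(c,"few",len(Q));return
    rng=np.random.default_rng(0);best=0
    for _ in range(300):
        a,b,cc=Q[rng.choice(len(Q),3,False)];n=np.cross(b-a,cc-a);n/=np.linalg.norm(n)+1e-12
        k=abs((Q-a)@n)<.003
        if k.sum()>best:best=k.sum();M=k
    L=Q[M];n=np.linalg.svd(L-L.mean(0))[2][2];n*=np.sign(n[:2]@EX)
    # outward normal at angle th: (sin th along EX, cos th up)
    print(c,"lid angle",np.arctan2(n[:2]@EX,n[2]),"n",n,"pts",len(L),len(Q))
    return s
E
python3 - <<'E'
from h import *
s=r.get_state();print(s["tool_pos"],s["contact_force"],s["opening"],s["finger_force"]);arc([1.72,1.745,1.76])
lidfit("scene");lidfit("side","side1.png")
E
```

```text
[ 0.6701 -0.0019  0.2521] [-0.6528 -2.2147 -5.1808] 0.24344466713154192 25.000766096636653
th0 1.707935566693794 rr 0.19285225668461925 lat 0.00245262238942896
1.72 [-2.3  0.   0.4]
1.745 [-7.   0.   1.3]
1.76 [-9.9  0.   1.9]
scene lid angle 1.7205203642516065 n [ 0.9861  0.073  -0.1492] pts 4898 4911
side lid angle 1.716802418143978 n [ 0.986   0.0811 -0.1455] pts 1722 1991
```

View pics/side1.png

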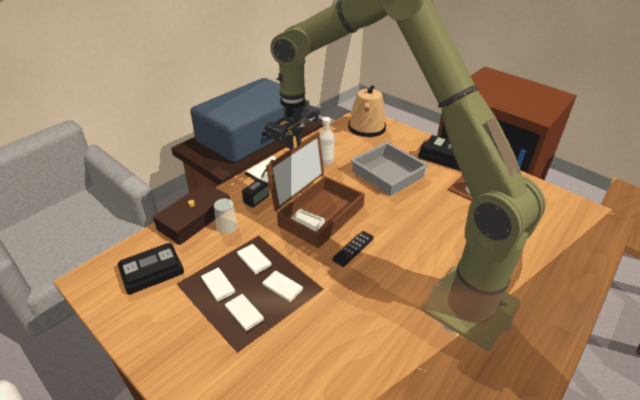

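The side view shows the lid standing up with the mirror facing front. One tray is in the box at (310,220), and four cartons are on the mat around (250,285). The lid needs about 0.027 rad more.

>>> step_arm --motion '[{"dp":[-2,0,0.4],"twist":[0,0,0],"hand":-1},{"dp":[-5,0,1],"twist":[0,0,0],"hand":-1},{"dp":[-5,0,1],"twist":[0,0,0],"hand":-1}]'

```text
clock: 6.3
tool_pos: [0.6741, -0.0016, 0.2514]
eef_rot: [-0.035, 0.999, -0.001, -0.003]
contact_force: [-4.1, -3.0, -2.8]
opening: 0.246
finger_force: 25.0
```

```bash
python3 - <<'E'
from h import *
s=r.get_state();print(s["tool_pos"],s["contact_force"]);arc([1.745]);lidfit("scene");lidfit("side");lidfit("scene")
E
```

```text
[ 0.6741 -0.0016  0.2514] [-4.0977 -3.0277 -2.8133]
th0 1.7293608478328397 rr 0.19283918400847694 lat 0.002493330627707014
1.745 [-3.   0.   0.6]
scene lid angle 1.742498712412493 n [ 0.9826  0.0724 -0.1709] pts 4841 4845
side lid angle 1.7392129517767263 n [ 0.9829  0.0767 -0.1676] pts 1741 2016
scene lid angle 1.7425349673982153 n [ 0.9826  0.0727 -0.1709] pts 4829 4834
```

>>> step_arm --motion '[{"dp":[-0.5,0,0],"twist":[0,0,0],"hand":0.2},{"dp":[-0.5,0,0],"twist":[0,0,0],"hand":0.2},{"dp":[-0.5,0,0],"twist":[0,0,0],"hand":0.2},{"dp":[0,0,-40],"twist":[0,0,0],"hand":0.2},{"dp":[0,0,-70],"twist":[0,0,0],"hand":0.2}]'

```text
clock: 7.08
tool_pos: [0.6767, -0.0002, 0.324]
eef_rot: [-0.035, 0.999, 0.001, 0.001]
contact_force: [0.3, 0.0, 0.4]
opening: 0.601
finger_force: 0.0
```

```bash
python3 - <<'E'
from h import *
lidfit("scene");s=lidfit("side","side2.png");find("side",s,["empty0","carton0"])
p=BC-EX*.06;print(BC);go(p[0],p[1],.33,np.pi/2+YB)
E
```

```text
scene lid angle 1.7432908627190982 n [ 0.9825  0.0724 -0.1716] pts 4824 4834
side lid angle 1.7444882339994379 n [ 0.9818  0.079  -0.1728] pts 1750 2022
empty0 0.58 [0.5624 0.0488 0.0074]
carton0 0.87 [0.4381 0.4353 0.0131]
carton0 0.84 [0.5599 0.2868 0.0165]
carton0 0.83 [0.4253 0.3046 0.0154]
carton0 0.77 [0.5651 0.4214 0.0174]
[ 0.5532 -0.0125]
dp [183.7  -3.3  -7.7] tw [0.    0.001 0.   ] rows 2.942152735649243 0.0070747622348828546 q7 1.3332465625225602 t 7.275
```

>>> step_arm --motion '[{"dp":[50,0,-5],"twist":[0,0,0],"hand":0.2},{"dp":[105,-3,0],"twist":[0,0,0],"hand":0.2},{"dp":[105,-3,0],"twist":[0,0,0],"hand":0.2},{"dp":[105,-3,0],"twist":[0,0,0],"hand":0.2}]'

```text
clock: 7.78
tool_pos: [0.5721, -0.0113, 0.3219]
eef_rot: [-0.035, 0.999, 0.0, 0.0]
contact_force: [-0.2, -0.1, -0.7]
opening: 0.599
finger_force: 0.0
```

```bash
python3 - <<'E'
from h import *
s=snap("wrist","w2.png");find("wrist",s,["empty0","vanity_box"]);P=cloud(s)
hsv=cv2.cvtColor(s["pixels"],cv2.COLOR_RGB2HSV)
d=P[...,:2]-BC;u=d@EX;v=d@EY
# box rim
m=(s["depth"]>0)&(abs(P[...,2]-.058)<.006)&(abs(u)<.12)&(abs(v)<.16)
print("rim u",np.percentile(u[m],[1,99]),"v",np.percentile(v[m],[1,99]))
for a in(-.04,0,.04):
    k=m&(abs(u-a)<.01)
    if k.sum():print("rim at u",a,np.percentile(v[k&(v>0)],[5,95]) if (k&(v>0)).any() else None,np.percentile(v[k&(v<0)],[5,95])if (k&(v<0)).any() else None)
g=(s["depth"]>0)&(abs(u)<.078)&(abs(v)<.122)&(P[...,2]<.04)&(hsv[...,1]<90)&(hsv[...,2]>90)
n,lab,stt,_=cv2.connectedComponentsWithStats(g.astype(np.uint8))
for k in range(1,n):
    if stt[k,4]>300:
        q=lab==k;b=cv2.minAreaRect(np.c_[u[q],v[q]].astype(np.float32));print("white local",stt[k],b,P[q][:,2].max())
fl=(s["depth"]>0)&(abs(u)<.05)&(abs(v)<.1)&~g;print("floor z",np.median(P[fl][:,2]))
E
```

```text
empty0 0.9 [0.5623 0.048  0.0128]
vanity_box 0.76 [ 0.5991 -0.0136  0.0333]
rim u [-0.0832  0.0881] v [-0.127  0.132]
rim at u -0.04 [0.1247 0.132 ] [-0.1269 -0.1198]
rim at u 0 [0.1247 0.1318] [-0.1267 -0.1195]
rim at u 0.04 [0.1248 0.1322] [-0.1269 -0.1193]
white local [ 339  126   40   68 2316] ((0.01721656322479248, 0.06322747468948364), (0.10354239493608475, 0.05687780678272247), 6.428878307342529) 0.025125631351458733
floor z 0.38856263831278454
```

View pics/w2.png

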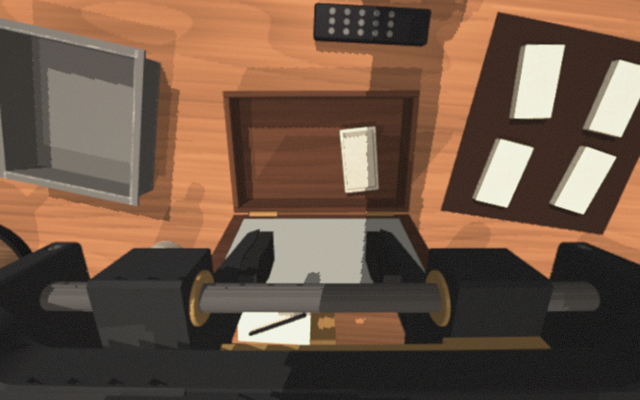

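Wrist view: one tray at (360,160). The left half of the box floor is empty, so there is only one tray. The tub is on the left and the four cartons on the right.

```bash
cat >> h.py <<'E'
BC0=BC.copy(); BC=BC+EX*.001+EY*.0023
E
python3 - <<'E'
from h import *
p=BC0+EX*.016+EY*.063;print(p,BC);go(p[0],p[1],.12,np.pi/2+.18);go(p[0],p[1],.033,np.pi/2+.18)
E
```

```text
[0.5648 0.0514] [ 0.554  -0.0102]
dp [  4.4  62.6 202.3] tw [ 0.001  0.002 -0.11 ] rows 3.388124388387352 0.5917506800235787 q7 1.3009470756217423 t 7.925
dp [  4.5  62.5 289.3] tw [ 0.001  0.002 -0.11 ] rows 4.735452415663867 0.5917506800235787 q7 1.3009470756217423 t 7.925
```

>>> step_arm --motion '[{"dp":[4,62,60],"twist":[0,0,-0.11],"hand":0.6},{"dp":[4,62,120],"twist":[0,0,-0.11],"hand":0.6},{"dp":[4,62,180],"twist":[0,0,-0.11],"hand":0.6},{"dp":[4,62,220],"twist":[0,0,-0.11],"hand":0.6},{"dp":[4,62,220],"twist":[0,0,-0.11],"hand":0.6}]'

```text
clock: 8.55
tool_pos: [0.5616, 0.0505, 0.0988]
eef_rot: [-0.09, 0.996, -0.0, -0.004]
contact_force: [-0.6, 0.4, 0.4]
opening: 0.801
finger_force: 0.0
```

```bash
python3 - <<'E'
from h import *
p=BC0+EX*.016+EY*.063;s=r.get_state();print(s["tool_pos"],s["opening"]);go(p[0],p[1],.033,np.pi/2+.18)
E
```

```text
[0.5616 0.0505 0.0988] 0.800783767547638
dp [-3.7  0.4 65.7] tw [ 0.    -0.007  0.001] rows 1.0536218450439256 0.03854305404020717 q7 1.098262658615846 t 8.55
```

>>> step_arm --motion '[{"dp":[0,0,35],"twist":[0,0,0],"hand":0.6},{"dp":[0,0,66],"twist":[0,0,0],"hand":0.6},{"dp":[0,0,68],"twist":[0,0,0],"hand":-1},{"dp":[0,0,68],"twist":[0,0,0],"hand":-1},{"dp":[0,0,68],"twist":[0,0,0],"hand":-1}]' --force 8

```text
clock: 9.18
tool_pos: [0.5649, 0.0506, 0.0363]
eef_rot: [-0.09, 0.996, 0.0, 0.002]
contact_force: [0.1, 0.7, 4.2]
opening: 0.59
finger_force: 8.0
```

>>> step_arm --motion '[{"dp":[0,0,0],"twist":[0,0,0],"hand":-1},{"dp":[0,0,-40],"twist":[0,0,0],"hand":-1},{"dp":[0,0,-90],"twist":[0,0,0],"hand":-1},{"dp":[0,0,-140],"twist":[0,0,0],"hand":-1},{"dp":[0,0,-140],"twist":[0,0,0],"hand":-1}]'

```text
clock: 9.8
tool_pos: [0.5659, 0.0509, 0.1788]
eef_rot: [-0.09, 0.996, 0.0, 0.004]
contact_force: [-0.4, -0.1, -0.8]
opening: 0.586
finger_force: 8.0
```

```bash
python3 - <<'E'
from h import *
P=np.load("pics/scene0.npy")
m=(abs(P[...,0]-.53)<.2)&(P[...,1]<-.2)&(P[...,1]>-.52)&(P[...,2]>.045)&(P[...,2]<.062)
q=P[m];print(len(q),np.percentile(q,[2,50,98],0))
s=snap("wrist","w3.png");find("wrist",s,["tub","empty0"])
go(.52,-.37,.2,np.pi/2+.07)
E
```

```text
1405 [[ 0.4121 -0.4774  0.0459]
 [ 0.529  -0.3984  0.0542]
 [ 0.6423 -0.2577  0.057 ]]
tub 0.81 [ 0.5265 -0.2697  0.0148]
empty0 0.81 [0.5533 0.0499 0.1556]
dp [ 117.3 -405.5  -25.7] tw [-0.    -0.001  0.11 ] rows 6.766599495440692 0.5915357755074925 q7 1.1515129352609321 t 9.95
```

View pics/w3.png

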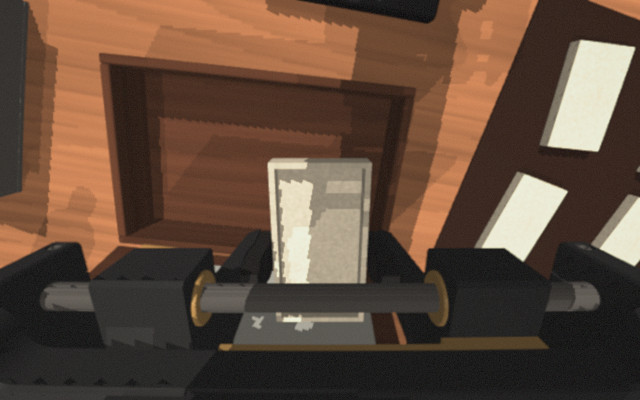

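The tray is held at (320,240) and hangs clear of the box. Moving to the tub.

>>> step_arm --motion '[{"dp":[55,-210,-22],"twist":[0,0,0.11],"hand":-1},{"dp":[55,-210,-22],"twist":[0,0,0.11],"hand":-1},{"dp":[55,-210,-22],"twist":[0,0,0.11],"hand":-1},{"dp":[110,-270,-22],"twist":[0,0,0.11],"hand":-1},{"dp":[110,-270,-22],"twist":[0,0,0.11],"hand":-1}]'

```text
clock: 10.58
tool_pos: [0.501, -0.2378, 0.1946]
eef_rot: [-0.034, 0.999, 0.0, -0.002]
contact_force: [-0.7, -0.1, -0.6]
opening: 0.586
finger_force: 8.0
```

```bash
python3 - <<'E'
from h import *
s=r.get_state();print(s["tool_pos"]);go(.525,-.37,.16,np.pi/2+.07)
E
```

```text
[ 0.501  -0.2378  0.1946]
dp [ -15.1 -133.6   34.5] tw [ 0.    -0.004 -0.002] rows 2.220300749791787 0.02372622843677932 q7 1.5586605209057718 t 10.575
```

>>> step_arm --motion '[{"dp":[-15,-60,0],"twist":[0,0,0],"hand":-1},{"dp":[-15,-120,0],"twist":[0,0,0],"hand":-1},{"dp":[-15,-132,50],"twist":[0,0,0],"hand":-1},{"dp":[-15,-132,100],"twist":[0,0,0],"hand":-1},{"dp":[-15,-132,145],"twist":[0,0,0],"hand":-1}]'

```text
clock: 11.2
tool_pos: [0.5261, -0.3651, 0.0476]
eef_rot: [-0.035, 0.999, 0.001, -0.002]
contact_force: [-0.1, 0.3, 0.2]
opening: 0.589
finger_force: 8.0
```

>>> step_arm --motion '[{"dp":[0,0,3],"twist":[0,0,0],"hand":-1},{"dp":[0,0,3],"twist":[0,0,0],"hand":0.6},{"dp":[0,0,3],"twist":[0,0,0],"hand":0.6},{"dp":[0,0,-60],"twist":[0,0,0],"hand":0.6},{"dp":[0,0,-120],"twist":[0,0,0],"hand":0.6}]'

```text
clock: 11.82
tool_pos: [0.5281, -0.3657, 0.1742]
eef_rot: [-0.035, 0.999, -0.0, 0.001]
contact_force: [0.1, -0.3, -0.6]
opening: 0.801
finger_force: 0.0
```

```bash
python3 - <<'E'
from h import *
s=lidfit("scene","s3.png");find("scene",s,["empty0","carton0"])
go(.5,.33,.3,np.pi/2+.07)
E
```

```text
scene lid angle 1.74243843902973 n [ 0.9826  0.0727 -0.1708] pts 4835 4840
empty0 0.88 [ 0.5133 -0.3702  0.0032]
carton0 0.71 [0.4481 0.2954 0.018 ]
carton0 0.68 [0.5741 0.278  0.0148]
carton0 0.68 [0.5767 0.4121 0.0141]
dp [ -19.3  696.5 -126.9] tw [-0.006  0.009 -0.   ] rows 11.332276079583698 0.05515551608933741 q7 1.7705590236477906 t 11.975
```

View pics/s3.png

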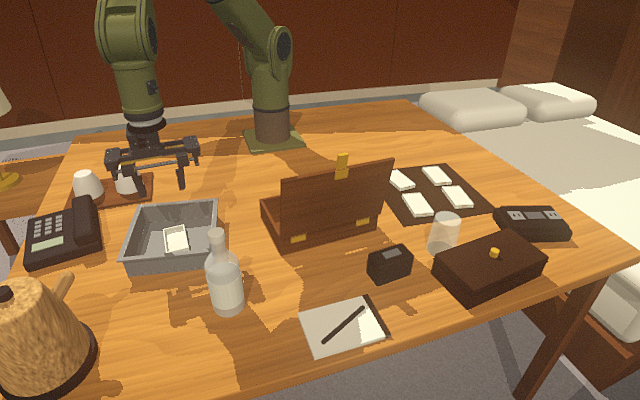

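The tray lies in the tub at (177,240), the lid is still at 100°, and the four cartons are on the mat. Moving over the mat.

>>> step_arm --motion '[{"dp":[20,310,-110],"twist":[0,0,0],"hand":1},{"dp":[20,310,-110],"twist":[0,0,0],"hand":1},{"dp":[20,310,-110],"twist":[0,0,0],"hand":1},{"dp":[20,310,-110],"twist":[0,0,0],"hand":1},{"dp":[20,310,-110],"twist":[0,0,0],"hand":1}]'

```text
clock: 12.6
tool_pos: [0.4873, -0.072, 0.2762]
eef_rot: [-0.035, 0.999, -0.0, -0.0]
contact_force: [1.3, 0.7, -0.5]
opening: 1.0
finger_force: 0.0
```

>>> step_arm --motion '[{"dp":[-60,310,0],"twist":[0,0,0],"hand":1},{"dp":[-60,310,0],"twist":[0,0,0],"hand":1},{"dp":[-60,310,0],"twist":[0,0,0],"hand":1},{"dp":[-60,310,0],"twist":[0,0,0],"hand":1},{"dp":[-60,310,0],"twist":[0,0,0],"hand":1}]'

```text
clock: 13.22
tool_pos: [0.5257, 0.238, 0.2754]
eef_rot: [-0.035, 0.999, -0.0, -0.0]
contact_force: [1.7, -0.1, -0.1]
opening: 1.001
finger_force: 0.0
```

```bash
cat >> h.py <<'E'
def cartons(s):
    P=cloud(s);hsv=cv2.cvtColor(s["pixels"],cv2.COLOR_RGB2HSV);out=[]
    g=(s["depth"]>0)&(P[...,2]>.009)&(P[...,2]<.024)&(P[...,1]>.15)&(hsv[...,1]<80)&(hsv[...,2]>100)
    g=cv2.morphologyEx(g.astype(np.uint8),cv2.MORPH_OPEN,np.ones((3,3)))
    n,lab,stt,_=cv2.connectedComponentsWithStats(g)
    for k in range(1,n):
        if stt[k,4]<300: continue
        q=lab==k;z=P[q][:,2];top=q&(P[...,2]>np.median(z)-.003)
        c,sz,a=cv2.minAreaRect(P[top][:,:2].astype(np.float32))
        if sz[0]<sz[1]: a+=90
        a=(a+90)%180-90
        print("carton c",np.array(c),"size",np.array(sz),"long yaw",np.radians(a).round(3),"z",np.median(z).round(4),stt[k].tolist());out.append((c,a))
    return out
E
python3 - <<'E'
from h import *
s=snap("wrist","w4.png");cartons(s);print(r.get_state()["tool_pos"])
E
```

```text
carton c [0.432 0.3  ] size [0.1001 0.0565] long yaw 0.083 z 0.0162 [350, 59, 45, 81, 3448]
carton c [0.4448 0.4319] size [0.0583 0.1002] long yaw -0.136 z 0.0162 [436, 75, 65, 84, 3364]
carton c [0.5702 0.2828] size [0.0562 0.1006] long yaw -0.166 z 0.0162 [322, 163, 55, 72, 2602]
carton c [0.5722 0.4187] size [0.0572 0.1009] long yaw -0.196 z 0.0162 [411, 170, 61, 72, 2477]
[0.5244 0.2502 0.2762]
```

View pics/w4.png

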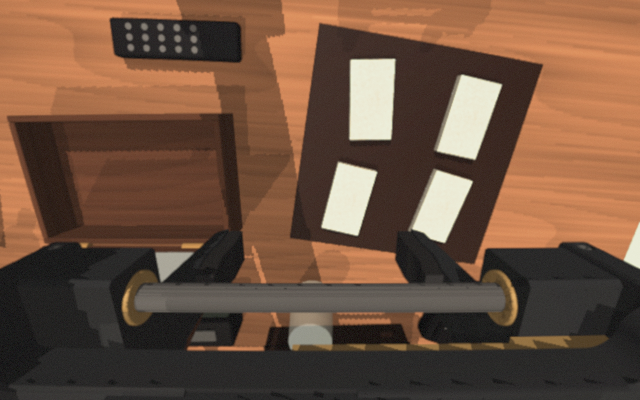

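Wrist view: four white cartons at (372,99), (469,116), (348,199) and (442,206), each measuring about 100 x 57 mm with tops at about z 16 mm. These values are plausible.

```bash
python3 - <<'E'
from h import *
s=snap("wrist");P=cloud(s);d=P[...,:2]-BC;u=d@EX;v=d@EY
m=(s["depth"]>0)&(abs(P[...,2]-.058)<.005)
for nm,k,ax in(("front",m&(abs(u+.081)<.008)&(abs(v)<.115),0),("right(+v)",m&(abs(v-.126)<.008)&(abs(u)<.07),1)):
    a,b=(v[k],u[k]) if ax==0 else (u[k],v[k])
    if k.sum()>20:
        c=np.polyfit(a,b,1);print(nm,k.sum(),c,np.percentile(b-np.polyval(c,a)+c[1],[3,97]))
go(.5702,.2828,.1,np.pi/2-.166);go(.5702,.2828,.027,np.pi/2-.166)
E
```

```text
front 1337 [-0.002  -0.0802] [-0.0844 -0.0764]
right(+v) 841 [0.0042 0.1269] [0.1225 0.1301]
dp [-48.7  31.5 176.2] tw [0.008 0.    0.248] rows 2.968509578186733 1.3313429271443002 q7 0.8073152543816435 t 13.325
dp [-48.7  30.9 249.2] tw [0.008 0.    0.248] rows 4.092927442189454 1.3313429271443002 q7 0.8073152543816435 t 13.325
```

>>> step_arm --motion '[{"dp":[-48,31,60],"twist":[0,0,0.248],"hand":1},{"dp":[-48,31,120],"twist":[0,0,0.248],"hand":1},{"dp":[-48,31,176],"twist":[0,0,0.248],"hand":1},{"dp":[-48,31,200],"twist":[0,0,0.248],"hand":1},{"dp":[-48,31,200],"twist":[0,0,0.248],"hand":1}]'

```text
clock: 13.95
tool_pos: [0.5696, 0.2691, 0.0731]
eef_rot: [0.089, 0.996, -0.002, -0.002]
contact_force: [0.0, -0.6, 0.2]
opening: 1.002
finger_force: 0.0
```

```bash
sed -i 's/^YB=0.07;/YB=0.0725;/' h.py; python3 - <<'E'
from h import *
print(r.get_state()["tool_pos"],BC);go(.5702,.2828,.027,np.pi/2-.166)
E
```

```text
[0.5696 0.2691 0.0731] [ 0.5541 -0.0104]
dp [ 1.7 13.8 46. ] tw [-0.004 -0.004 -0.012] rows 0.769036871870711 0.07093565711220946 q7 0.5101722039180069 t 13.95
```

>>> step_arm --motion '[{"dp":[0,0,0],"twist":[0,0,0],"hand":1},{"dp":[0,0,0],"twist":[0,0,0],"hand":1}]'

```text
clock: 14.2
tool_pos: [0.5727, 0.2713, 0.0777]
eef_rot: [0.089, 0.996, 0.001, 0.001]
contact_force: [0.1, 0.0, -0.4]
opening: 1.0
finger_force: 0.0
```

```bash
python3 - <<'E'
from h import *
print(r.get_state()["tool_pos"],BC);go(.5702,.2828,.027,np.pi/2-.166)
E
```

```text
[0.5727 0.2713 0.0777] [ 0.5541 -0.0104]
dp [ 4.7 10.8 50.7] tw [ 0.002  0.003 -0.012] rows 0.8328246333560335 0.06812746437041464 q7 0.5099388850684681 t 14.2
```

```bash
python3 - <<'E'
from h import *
s=snap("wrist","w5.png");cartons(s);print(s["T"])
E
```

```text
carton c [0.457 0.302] size [0.0504 0.0564] long yaw -1.482 z 0.0162 [278, 0, 110, 88, 7318]
carton c [0.4775 0.4276] size [0.0587 0.0353] long yaw 1.428 z 0.0161 [490, 0, 105, 65, 6043]
carton c [0.5721 0.4188] size [0.0581 0.1007] long yaw -0.212 z 0.0162 [470, 107, 115, 141, 11635]
carton c [0.5705 0.2829] size [0.0561 0.1009] long yaw -0.164 z 0.0162 [293, 141, 84, 135, 10445]
[[ 0.177   0.9429  0.2823  0.5006]
 [ 0.9842 -0.1702 -0.0486  0.2844]
 [ 0.0022  0.2865 -0.9581  0.2027]
 [ 0.      0.      0.      1.    ]]
```

View pics/w5.png

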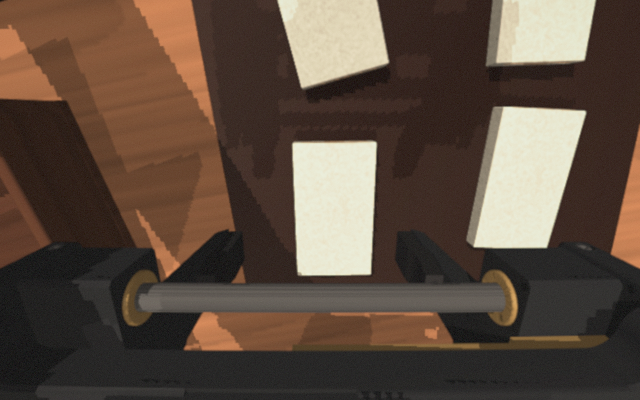

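The target carton at (335,208) re-measures at the same place as before. Grasping it.

>>> step_arm --motion '[{"dp":[4.5,11,25],"twist":[0,0,-0.014],"hand":1},{"dp":[4.5,11,48],"twist":[0,0,-0.014],"hand":1},{"dp":[4.5,11,50],"twist":[0,0,-0.014],"hand":-1},{"dp":[4.5,11,50],"twist":[0,0,-0.014],"hand":-1},{"dp":[4.5,11,50],"twist":[0,0,-0.014],"hand":-1}]' --force 9

```text
clock: 14.88
tool_pos: [0.5693, 0.282, 0.0256]
eef_rot: [0.082, 0.997, -0.0, 0.0]
contact_force: [0.5, 0.4, -0.2]
opening: 0.683
finger_force: 0.1
```

>>> step_arm --motion '[{"dp":[0,0,0],"twist":[0,0,0],"hand":-1},{"dp":[0,0,0],"twist":[0,0,0],"hand":-1}]'

```text
clock: 15.12
tool_pos: [0.5692, 0.2821, 0.0256]
eef_rot: [0.082, 0.997, -0.0, 0.0]
contact_force: [-0.0, -1.0, 0.5]
opening: 0.634
finger_force: 9.1
```

```bash
python3 - <<'E'
from h import *
s=r.get_state();print(s["tool_pos"],s["contact_force"],s["opening"]*88);go(*BC,.12,np.pi/2+YB)
E
```

```text
[0.5692 0.2821 0.0256] [-0.0021 -1.0362  0.4635] 55.81096234269744
dp [ -32.8 -291.1  -94.3] tw [-0.    -0.    -0.237] rows 4.923443286294536 1.27178445041858 q7 0.48380512554313926 t 15.125
```

>>> step_arm --motion '[{"dp":[0,0,-45],"twist":[0,0,0],"hand":-1},{"dp":[0,-10,-95],"twist":[0,0,0],"hand":-1},{"dp":[-8,-60,-105],"twist":[0,0,-0.08],"hand":-1},{"dp":[-15,-110,-105],"twist":[0,0,-0.16],"hand":-1},{"dp":[-22,-160,-105],"twist":[0,0,-0.237],"hand":-1}]'

```text
clock: 15.75
tool_pos: [0.5646, 0.1193, 0.1309]
eef_rot: [-0.038, 0.999, -0.0, 0.0]
contact_force: [0.8, -0.8, -0.9]
opening: 0.633
finger_force: 9.0
```

>>> step_arm --motion '[{"dp":[27,-45,0],"twist":[0,0,0],"hand":-1},{"dp":[27,-90,0],"twist":[0,0,0],"hand":-1},{"dp":[27,-122,0],"twist":[0,0,0],"hand":-1},{"dp":[27,-122,0],"twist":[0,0,0],"hand":-1},{"dp":[27,-122,0],"twist":[0,0,0],"hand":-1}]'

```text
clock: 16.38
tool_pos: [0.5468, -0.0013, 0.1307]
eef_rot: [-0.037, 0.999, 0.001, 0.0]
contact_force: [-0.2, 0.0, -1.3]
opening: 0.638
finger_force: 9.0
```

```bash
python3 - <<'E'
from h import *
s=r.get_state();print(s["tool_pos"],s["contact_force"],s["opening"]*88);p=BC-EX*.0013;go(*p,.031,np.pi/2+YB)
E
```

```text
[ 0.5468 -0.0013  0.1307] [-0.1751  0.0407 -1.2811] 56.154836115125335
dp [-5.3 -9.7 99.7] tw [0.001 0.    0.002] rows 1.6047246332430973 0.012009484224475191 q7 1.0153508442817671 t 16.375
```

>>> step_arm --motion '[{"dp":[-5,-9.5,30],"twist":[0,0,0],"hand":-1},{"dp":[-5,-9.5,60],"twist":[0,0,0],"hand":-1},{"dp":[-5,-9.5,85],"twist":[0,0,0],"hand":-1},{"dp":[-5,-9.5,96],"twist":[0,0,0],"hand":-1},{"dp":[-5,-9.5,96],"twist":[0,0,0],"hand":-1}]'

```text
clock: 17.0
tool_pos: [0.5522, -0.0104, 0.0343]
eef_rot: [-0.038, 0.999, 0.0, -0.0]
contact_force: [0.3, 0.2, -1.4]
opening: 0.631
finger_force: 9.0
```

```bash
python3 - <<'E'
from h import *
s=r.get_state();print(s["tool_pos"],s["contact_force"],s["opening"]*88);p=BC-EX*.0013;go(*p,.031,np.pi/2+YB)
E
```

```text
[ 0.5522 -0.0104  0.0343] [ 0.2565  0.195  -1.4232] 55.49399654428823
dp [-0.5 -0.1  3.3] tw [ 0.001 -0.001  0.003] rows 0.0540701573343272 0.014822428261772894 q7 0.9410181432403593 t 17.0
```

Lower the last 3.5 mm, release partway, retreat, and look.

>>> step_arm --motion '[{"dp":[0,0,3.5],"twist":[0,0,0],"hand":-1},{"dp":[0,0,3.5],"twist":[0,0,0],"hand":-1},{"dp":[0,0,3.5],"twist":[0,0,0],"hand":0.6},{"dp":[0,0,3.5],"twist":[0,0,0],"hand":0.6},{"dp":[0,0,3.5],"twist":[0,0,0],"hand":0.6}]'

```text
clock: 17.62
tool_pos: [0.5525, -0.0118, 0.0313]
eef_rot: [-0.037, 0.999, 0.0, 0.0]
contact_force: [-1.1, -0.1, 0.0]
opening: 0.803
finger_force: 0.0
```

>>> step_arm --motion '[{"dp":[0,0,-50],"twist":[0,0,0],"hand":0.6},{"dp":[0,0,-105],"twist":[0,0,0],"hand":0.6},{"dp":[0,40,-160],"twist":[0,0,0],"hand":1},{"dp":[0,40,-200],"twist":[0,0,0],"hand":1},{"dp":[0,40,-200],"twist":[0,0,0],"hand":1}]'

```text
clock: 18.25
tool_pos: [0.5513, 0.0293, 0.2345]
eef_rot: [-0.037, 0.999, 0.001, 0.004]
contact_force: [0.1, -0.6, -0.0]
opening: 1.004
finger_force: 0.0
```

```bash
cat >> h.py <<'E'
def pile(s):
    P=cloud(s);hsv=cv2.cvtColor(s["pixels"],cv2.COLOR_RGB2HSV);d=P[...,:2]-BC;u=d@EX;v=d@EY
    g=(s["depth"]>0)&(abs(u)<.076)&(abs(v)<.115)&(P[...,2]<.075)&(hsv[...,1]<80)&(hsv[...,2]>80)
    if g.sum()<100: print("no pile");return
    zt=np.percentile(P[g][:,2],90);t=g&(P[...,2]>zt-.003)
    c,sz,a=cv2.minAreaRect(np.c_[u[t],v[t]].astype(np.float32))
    if sz[0]<sz[1]: a+=90
    print("pile top uv mm",np.array(c)*1000,"size",np.array(sz)*1000,"ang",np.radians((a+90)%180-90),"z",zt)
E
python3 - <<'E'
from h import *
print(r.get_state()["tool_pos"]);s=snap("wrist");pile(s);cartons(s);go(.5715,.4188,.06,np.pi/2-.2)
E
```

```text
[0.5513 0.0293 0.2345]
pile top uv mm [-0.4553 -0.8762] size [98.6986 56.302 ] ang 0.0019540562189198363 z 0.022090322793657847
carton c [0.432  0.2994] size [0.0997 0.0583] long yaw 0.083 z 0.0161 [523, 43, 67, 91, 4524]
carton c [0.4653 0.4033] size [0.0748 0.031 ] long yaw 0.366 z 0.0157 [613, 92, 27, 61, 920]
carton c [0.5721 0.4177] size [0.0594 0.0998] long yaw -0.233 z 0.016 [569, 168, 71, 79, 3062]
dp [-49.4 388.  172.4] tw [0.    0.003 0.273] rows 6.839736537364012 1.4689041479708052 q7 1.0664834085829642 t 18.3
```

>>> step_arm --motion '[{"dp":[-30,250,10],"twist":[0,0,0.15],"hand":1},{"dp":[-30,250,10],"twist":[0,0,0.15],"hand":1},{"dp":[-30,250,10],"twist":[0,0,0.15],"hand":1},{"dp":[-30,250,10],"twist":[0,0,0.15],"hand":1},{"dp":[-48,310,30],"twist":[0,0,0.27],"hand":1}]'

```text
clock: 18.92
tool_pos: [0.5733, 0.3375, 0.2013]
eef_rot: [0.1, 0.995, -0.001, -0.0]
contact_force: [1.3, -0.8, -0.6]
opening: 1.0
finger_force: 0.0
```

>>> step_arm --motion '[{"dp":[0,65,50],"twist":[0,0,0.1],"hand":1},{"dp":[0,65,100],"twist":[0,0,0.1],"hand":1},{"dp":[0,65,100],"twist":[0,0,0.1],"hand":1},{"dp":[0,65,100],"twist":[0,0,0.1],"hand":1}]'

```text
clock: 19.42
tool_pos: [0.5871, 0.3983, 0.1031]
eef_rot: [0.148, 0.989, -0.001, 0.0]
contact_force: [-0.1, -0.7, 0.6]
opening: 1.001
finger_force: 0.0
```

```bash
python3 - <<'E'
from h import *
print(r.get_state()["tool_pos"]);s=snap("wrist");o=cartons(s)
c,a=min(o,key=lambda t:np.hypot(t[0][0]-.572,t[0][1]-.418));go(*c,.0265,np.pi/2+np.radians(a))
E
```

```text
[0.5871 0.3983 0.1031]
carton c [0.4362 0.3003] size [0.0926 0.0575] long yaw 0.09 z 0.0161 [51, 0, 140, 129, 10130]
carton c [0.4679 0.429 ] size [0.0565 0.0553] long yaw 1.437 z 0.0162 [262, 0, 95, 87, 6644]
carton c [0.5722 0.419 ] size [0.0561 0.1007] long yaw -0.215 z 0.0162 [297, 115, 79, 129, 8882]
dp [21.2 14.6 78.2] tw [ 0.001  0.003 -0.084] rows 1.317361684644967 0.449369050495794 q7 0.32620604510090584 t 19.475
```

>>> step_arm --motion '[{"dp":[21,14.5,25],"twist":[0,0,-0.084],"hand":1},{"dp":[21,14.5,60],"twist":[0,0,-0.084],"hand":1},{"dp":[21,14.5,77],"twist":[0,0,-0.084],"hand":1},{"dp":[21,14.5,77],"twist":[0,0,-0.084],"hand":-1},{"dp":[21,14.5,77],"twist":[0,0,-0.084],"hand":-1}]'

```text
clock: 20.1
tool_pos: [0.5709, 0.42, 0.0263]
eef_rot: [0.106, 0.994, 0.0, 0.0]
contact_force: [0.1, 0.2, 0.4]
opening: 0.797
finger_force: 0.0
```

>>> step_arm --motion '[{"dp":[0,0,0],"twist":[0,0,0],"hand":-1},{"dp":[0,0,0],"twist":[0,0,0],"hand":-1},{"dp":[0,0,0],"twist":[0,0,0],"hand":-1}]'

```text
clock: 20.48
tool_pos: [0.5708, 0.4197, 0.0259]
eef_rot: [0.106, 0.994, 0.0, 0.0]
contact_force: [-0.6, -0.9, 1.8]
opening: 0.637
finger_force: 9.0
```

```bash
python3 - <<'E'
from h import *
s=r.get_state();t=s["tool_pos"];print(t,s["contact_force"],s["opening"]*88,s["finger_force"]);a=-.215
d=np.array([.5722,.419])-t[:2];print("carton ahead along long axis mm",1000*d@[np.cos(a),np.sin(a)]);go(*BC,.13,np.pi/2+YB)
E
```

```text
[0.5708 0.4197 0.0259] [-0.6467 -0.863   1.8247] 56.04615619472063 8.999241292476654
carton ahead along long axis mm 1.5563095717944195
dp [ -74.6 -423.9 -104.1] tw [ 0.     0.    -0.285] rows 7.08452560527637 1.5342138570011512 q7 0.3315943459856892 t 20.475
```

>>> step_arm --motion '[{"dp":[0,0,-50],"twist":[0,0,0],"hand":-1},{"dp":[0,0,-104],"twist":[0,0,0],"hand":-1},{"dp":[-10,-55,-104],"twist":[0,0,-0.095],"hand":-1},{"dp":[-20,-112,-104],"twist":[0,0,-0.19],"hand":-1},{"dp":[-30,-170,-104],"twist":[0,0,-0.285],"hand":-1}]'

```text
clock: 21.1
tool_pos: [0.5639, 0.2455, 0.1298]
eef_rot: [-0.038, 0.999, -0.0, 0.0]
contact_force: [1.2, 0.0, -0.9]
opening: 0.637
finger_force: 9.0
```

```bash
python3 - <<'E'
from h import *
s=r.get_state();print(s["tool_pos"],s["opening"]*88);p=BC-EX*.0016;go(*p,.13,np.pi/2+YB)
E
```

```text
[0.5639 0.2455 0.1298] 56.01828002964852
dp [  30.7 -254.4   -0.2] tw [-0.     0.001  0.003] rows 4.100292485021301 0.017799661658178343 q7 0.7003418519822702 t 21.1
```

>>> step_arm --motion '[{"dp":[8,-55,0],"twist":[0,0,0.003],"hand":-1},{"dp":[15,-110,0],"twist":[0,0,0.003],"hand":-1},{"dp":[22,-165,0],"twist":[0,0,0.003],"hand":-1},{"dp":[30,-220,0],"twist":[0,0,0.003],"hand":-1},{"dp":[30,-251,0],"twist":[0,0,0.003],"hand":-1}]'

```text
clock: 21.72
tool_pos: [0.5512, -0.0094, 0.1294]
eef_rot: [-0.033, 0.999, -0.001, -0.001]
contact_force: [-0.2, 0.2, -1.2]
opening: 0.635
finger_force: 9.0
```

>>> step_arm --motion '[{"dp":[0,0,25],"twist":[0,0,0],"hand":-1},{"dp":[0,0,45],"twist":[0,0,0],"hand":-1},{"dp":[0,0,50],"twist":[0,0,0],"hand":-1},{"dp":[0,0,50],"twist":[0,0,0],"hand":-1}]'

```text
clock: 22.22
tool_pos: [0.5522, -0.005, 0.0797]
eef_rot: [-0.035, 0.999, 0.0, -0.0]
contact_force: [0.3, -0.0, -1.5]
opening: 0.629
finger_force: 9.0
```

```bash
python3 - <<'E'
from h import *
s=r.get_state();print(s["tool_pos"],s["opening"]*88);p=BC-EX*.0018-EY*.0005;go(*p,.0432,np.pi/2+YB)
E
```

```text
[ 0.5522 -0.005   0.0797] 55.35764557917479
dp [ 0.3 -6.  36.5] tw [ 0.    -0.    -0.003] rows 0.5917884568565939 0.015765982889792727 q7 0.932761883747748 t 22.225
```

>>> step_arm --motion '[{"dp":[0.3,-6,15],"twist":[0,0,-0.003],"hand":-1},{"dp":[0.3,-6,30],"twist":[0,0,-0.003],"hand":-1},{"dp":[0.3,-6,35],"twist":[0,0,-0.003],"hand":-1},{"dp":[0.3,-6,36.5],"twist":[0,0,-0.003],"hand":-1},{"dp":[0.3,-6,36.5],"twist":[0,0,-0.003],"hand":-1}]'

```text
clock: 22.85
tool_pos: [0.5524, -0.011, 0.0433]
eef_rot: [-0.036, 0.999, 0.0, 0.0]
contact_force: [0.1, 0.2, -0.7]
opening: 0.638
finger_force: 9.0
```

```bash
python3 - <<'E'
from h import *
s=r.get_state();print(s["tool_pos"],s["contact_force"],s["opening"]*88);p=BC-EX*.0018-EY*.0005;go(*p,.043,np.pi/2+YB)
E
```

```text
[ 0.5524 -0.011   0.0433] [ 0.1303  0.2226 -0.6664] 56.142215262224035
dp [ 0.1 -0.   0.3] tw [ 0.  0. -0.] rows 0.004505056804402568 0.002745881759002797 q7 0.9052575049086842 t 22.85
```

>>> step_arm --motion '[{"dp":[0,0,0.5],"twist":[0,0,0],"hand":-1},{"dp":[0,0,0.5],"twist":[0,0,0],"hand":0.6},{"dp":[0,0,0.5],"twist":[0,0,0],"hand":0.6},{"dp":[0,0,0.5],"twist":[0,0,0],"hand":0.6},{"dp":[0,0,-25],"twist":[0,0,0],"hand":0.6}]'

```text
clock: 23.48
tool_pos: [0.5511, -0.0113, 0.0672]
eef_rot: [-0.036, 0.999, -0.0, -0.002]
contact_force: [0.5, 0.2, -0.0]
opening: 0.797
finger_force: 0.0
```

>>> step_arm --motion '[{"dp":[0,0,-50],"twist":[0,0,0],"hand":0.6},{"dp":[0,0,-105],"twist":[0,0,0],"hand":0.6},{"dp":[0,40,-160],"twist":[0,0,0],"hand":1},{"dp":[0,40,-165],"twist":[0,0,0],"hand":1},{"dp":[0,40,-165],"twist":[0,0,0],"hand":1}]'

```text
clock: 24.1
tool_pos: [0.5493, 0.0283, 0.2333]
eef_rot: [-0.036, 0.999, -0.0, 0.0]
contact_force: [-1.0, 0.3, -0.3]
opening: 1.002
finger_force: 0.0
```

```bash
python3 - <<'E'
from h import *
print(r.get_state()["tool_pos"]);s=snap("wrist","w6.png");pile(s);cartons(s);go(.45,.30,.12,np.pi/2+.083)
E
```

```text
[0.5493 0.0283 0.2333]
pile top uv mm [ 0.2335 -0.2056] size [56.2577 99.7933] ang -0.000587227020362472 z 0.034067633402376805
carton c [0.4321 0.2994] size [0.1002 0.0592] long yaw 0.086 z 0.0161 [524, 46, 66, 91, 4508]
carton c [0.4985 0.4221] size [0.0591 0.0994] long yaw -0.138 z 0.016 [593, 112, 47, 86, 2443]
dp [ 78.9 279.1 112. ] tw [-0.001 -0.002 -0.012] rows 4.974909200594528 0.06346565433472783 q7 1.0394644254151213 t 24.15
```

View pics/w6.png

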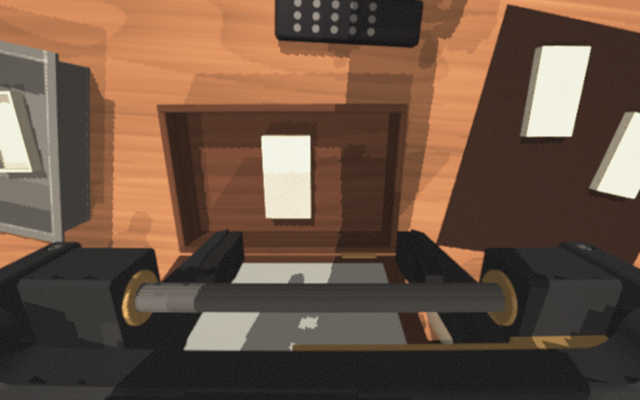

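The pile at (287,177) is square and central. The other two cartons are at (555,91) and (620,155), and one of them has been knocked to (0.4985, 0.422). Next carton.

>>> step_arm --motion '[{"dp":[30,80,0],"twist":[0,0,0],"hand":1},{"dp":[60,160,0],"twist":[0,0,0],"hand":1},{"dp":[96,276,40],"twist":[0,0,-0.012],"hand":1},{"dp":[96,276,80],"twist":[0,0,-0.012],"hand":1},{"dp":[96,276,130],"twist":[0,0,-0.012],"hand":1}]'

```text
clock: 24.78
tool_pos: [0.4406, 0.2808, 0.1317]
eef_rot: [-0.043, 0.999, 0.001, 0.0]
contact_force: [1.0, 1.1, -1.5]
opening: 0.998
finger_force: 0.0
```

>>> step_arm --motion '[{"dp":[0,10,10],"twist":[0,0,0],"hand":1},{"dp":[0,10,20],"twist":[0,0,0],"hand":1},{"dp":[0,10,20],"twist":[0,0,0],"hand":1}]'

```text
clock: 25.15
tool_pos: [0.4415, 0.2866, 0.1133]
eef_rot: [-0.04, 0.999, -0.001, 0.0]
contact_force: [0.7, 0.4, -0.6]
opening: 0.999
finger_force: 0.0
```

```bash
python3 - <<'E'
from h import *
print(r.get_state()["tool_pos"]);s=snap("wrist");o=cartons(s)
c,a=min(o,key=lambda t:np.hypot(t[0][0]-.432,t[0][1]-.3));go(*c,.0263,np.pi/2+np.radians(a))
E
```

```text
[0.4415 0.2866 0.1133]
carton c [0.4319 0.2998] size [0.1006 0.0561] long yaw 0.087 z 0.0161 [301, 132, 72, 117, 7862]
carton c [0.474  0.4257] size [0.0574 0.0529] long yaw 1.409 z 0.0161 [439, 216, 74, 64, 2536]
dp [ 8.8 13.6 87.6] tw [-0.001  0.001 -0.006] rows 1.4248420623791236 0.03348263962921087 q7 0.39035220518081587 t 25.2
```

>>> step_arm --motion '[{"dp":[9.5,13.5,25],"twist":[0,0,-0.006],"hand":1},{"dp":[9.5,13.5,60],"twist":[0,0,-0.006],"hand":1},{"dp":[9.5,13.5,86],"twist":[0,0,-0.006],"hand":1},{"dp":[9.5,13.5,87],"twist":[0,0,-0.006],"hand":1},{"dp":[9.5,13.5,87],"twist":[0,0,-0.006],"hand":-1}]'

```text
clock: 25.82
tool_pos: [0.4307, 0.3011, 0.0273]
eef_rot: [-0.044, 0.999, 0.0, 0.001]
contact_force: [-0.1, 1.1, 0.9]
opening: 0.913
finger_force: 0.0
```

>>> step_arm --motion '[{"dp":[0,0,0],"twist":[0,0,0],"hand":-1},{"dp":[0,0,0],"twist":[0,0,0],"hand":-1},{"dp":[0,0,0],"twist":[0,0,0],"hand":-1},{"dp":[0,0,0],"twist":[0,0,0],"hand":-1}]'

```text
clock: 26.32
tool_pos: [0.4299, 0.3015, 0.0268]
eef_rot: [-0.045, 0.999, -0.0, 0.0]
contact_force: [-0.1, -0.8, 5.9]
opening: 0.629
finger_force: 9.0
```

```bash
python3 - <<'E'
from h import *
s=r.get_state();t=s["tool_pos"];print(t,s["contact_force"],s["opening"]*88,s["finger_force"]);a=.087
d=np.array([.4319,.2998])-t[:2];print("carton ahead along long axis mm",1000*d@[np.cos(a),np.sin(a)]);go(*BC,.13,np.pi/2+YB)
E
```

```text
[0.4299 0.3015 0.0268] [-0.0705 -0.8027  5.9394] 55.3516841796353 9.000614136457443
carton ahead along long axis mm 1.8380691105310674
dp [ -95.7 -321.8 -103.1] tw [-0.     0.001  0.017] rows 5.61982617350061 0.09415093604896867 q7 0.2705427332793573 t 26.325
```

>>> step_arm --motion '[{"dp":[0,0,-50],"twist":[0,0,0],"hand":-1},{"dp":[0,0,-103],"twist":[0,0,0],"hand":-1},{"dp":[-15,-50,-103],"twist":[0,0,0.017],"hand":-1},{"dp":[-32,-105,-103],"twist":[0,0,0.017],"hand":-1},{"dp":[-48,-160,-103],"twist":[0,0,0.017],"hand":-1}]'

```text
clock: 26.95
tool_pos: [0.4924, 0.1452, 0.1294]
eef_rot: [-0.037, 0.999, 0.0, 0.0]
contact_force: [0.7, 0.2, -0.2]
opening: 0.632
finger_force: 9.0
```

>>> step_arm --motion '[{"dp":[-16,-55,0],"twist":[0,0,0],"hand":-1},{"dp":[-30,-105,0],"twist":[0,0,0],"hand":-1},{"dp":[-44,-150,0],"twist":[0,0,0],"hand":-1},{"dp":[-44,-160,0],"twist":[0,0,0],"hand":-1},{"dp":[-44,-160,0],"twist":[0,0,0],"hand":-1}]'

```text
clock: 27.58
tool_pos: [0.547, -0.01, 0.1291]
eef_rot: [-0.036, 0.999, 0.0, -0.0]
contact_force: [-0.1, 1.3, -1.3]
opening: 0.636
finger_force: 9.0
```

```bash
python3 - <<'E'
from h import *
s=r.get_state();print(s["tool_pos"],s["opening"]*88);p=BC-EX*.0018-EY*.0005;go(*p,.0565,np.pi/2+YB)
E
```

```text
[ 0.547  -0.01    0.1291] 55.98305224468399
dp [-5.3 -1.5 72.6] tw [ 0.001 -0.001 -0.   ] rows 1.1642740697355514 0.005207075711306437 q7 0.9352613049715557 t 27.575
```

>>> step_arm --motion '[{"dp":[-5,-1.5,25],"twist":[0,0,0],"hand":-1},{"dp":[-5,-1.5,50],"twist":[0,0,0],"hand":-1},{"dp":[-5,-1.5,66],"twist":[0,0,0],"hand":-1},{"dp":[-5,-1.5,71],"twist":[0,0,0],"hand":-1},{"dp":[-5,-1.5,71],"twist":[0,0,0],"hand":-1}]'

```text
clock: 28.2
tool_pos: [0.5525, -0.0101, 0.0585]
eef_rot: [-0.037, 0.999, 0.0, 0.0]
contact_force: [-0.3, -0.1, -0.3]
opening: 0.635
finger_force: 9.0
```

```bash
python3 - <<'E'
from h import *
s=r.get_state();print(s["tool_pos"],s["contact_force"],s["opening"]*88);p=BC-EX*.0018-EY*.0005;go(*p,.0555,np.pi/2+YB)
E
```

```text
[ 0.5525 -0.0101  0.0585] [-0.2794 -0.0881 -0.2806] 55.86492340928758
dp [ 0.3 -0.9  3. ] tw [0.    0.    0.002] rows 0.050108265462601685 0.009641359521374687 q7 0.8564650705726814 t 28.2
```

>>> step_arm --motion '[{"dp":[0.2,-0.8,1.5],"twist":[0,0,0],"hand":-1},{"dp":[0.2,-0.8,3],"twist":[0,0,0],"hand":-1},{"dp":[0.2,-0.8,3],"twist":[0,0,0],"hand":-1}]'

```text
clock: 28.58
tool_pos: [0.5527, -0.0119, 0.0558]
eef_rot: [-0.036, 0.999, -0.0, 0.0]
contact_force: [-0.6, -0.5, 2.5]
opening: 0.631
finger_force: 9.0
```

>>> step_arm --motion '[{"dp":[0,0,0],"twist":[0,0,0],"hand":0.6},{"dp":[0,0,0],"twist":[0,0,0],"hand":0.6},{"dp":[0,0,0],"twist":[0,0,0],"hand":0.6},{"dp":[0,0,-30],"twist":[0,0,0],"hand":0.6},{"dp":[0,0,-90],"twist":[0,0,0],"hand":0.6}]'

```text
clock: 29.2
tool_pos: [0.5509, -0.0118, 0.1445]
eef_rot: [-0.037, 0.999, -0.0, -0.003]
contact_force: [0.1, 0.7, -0.3]
opening: 0.797
finger_force: 0.0
```

>>> step_arm --motion '[{"dp":[0,40,-60],"twist":[0,0,0],"hand":1},{"dp":[0,40,-90],"twist":[0,0,0],"hand":1},{"dp":[0,40,-90],"twist":[0,0,0],"hand":1},{"dp":[0,40,-90],"twist":[0,0,0],"hand":1}]'

```text
clock: 29.7
tool_pos: [0.5488, 0.0273, 0.2345]
eef_rot: [-0.036, 0.999, -0.0, -0.001]
contact_force: [-0.2, -0.1, -1.3]
opening: 1.002
finger_force: 0.0
```

```bash
python3 - <<'E'
from h import *
print(r.get_state()["tool_pos"]);s=snap("wrist");pile(s);cartons(s);go(.505,.40,.12,np.pi/2-.138)
E
```

```text
[0.5488 0.0273 0.2345]
pile top uv mm [-0.0999 -0.9962] size [100.385   56.1641] ang 0.001794004788706765 z 0.046074179101936355
carton c [0.4982 0.4217] size [0.0585 0.1002] long yaw -0.121 z 0.016 [593, 113, 47, 86, 2472]
dp [ 16.2 375.1 113.7] tw [-0.001 -0.003  0.21 ] rows 6.276234450873316 1.1315229945947585 q7 0.9994112026744472 t 29.75
```

Three are stacked within about 1 mm. Fetching the last one.

>>> step_arm --motion '[{"dp":[10,60,0],"twist":[0,0,0.1],"hand":1},{"dp":[16,300,0],"twist":[0,0,0.21],"hand":1},{"dp":[16,300,0],"twist":[0,0,0.21],"hand":1},{"dp":[16,300,0],"twist":[0,0,0.21],"hand":1},{"dp":[16,300,30],"twist":[0,0,0.21],"hand":1}]'

```text
clock: 30.38
tool_pos: [0.5118, 0.3291, 0.2051]
eef_rot: [0.068, 0.998, 0.001, 0.001]
contact_force: [1.5, 0.2, -0.7]
opening: 0.996
finger_force: 0.0
```

>>> step_arm --motion '[{"dp":[0,80,40],"twist":[0,0,0],"hand":1},{"dp":[0,80,80],"twist":[0,0,0],"hand":1},{"dp":[0,80,90],"twist":[0,0,0],"hand":1},{"dp":[0,80,90],"twist":[0,0,0],"hand":1},{"dp":[0,80,90],"twist":[0,0,0],"hand":1}]'

```text
clock: 31.0
tool_pos: [0.5238, 0.4043, 0.1169]
eef_rot: [0.069, 0.998, 0.0, 0.001]
contact_force: [0.4, 0.6, 0.4]
opening: 0.998
finger_force: 0.0
```

```bash
python3 - <<'E'
from h import *
print(r.get_state()["tool_pos"]);s=snap("wrist");o=cartons(s)
c,a=min(o,key=lambda t:np.hypot(t[0][0]-.4982,t[0][1]-.42));go(*c,.0263,np.pi/2+np.radians(a))
E
```

```text
[0.5238 0.4043 0.1169]
carton c [0.4977 0.4233] size [0.0563 0.0996] long yaw -0.134 z 0.0162 [302, 106, 73, 120, 8121]
dp [28.7 14.7 90.9] tw [ 0.001  0.002 -0.005] rows 1.543498781212245 0.028698924956063313 q7 0.27530919301710205 t 31.05
```

>>> step_arm --motion '[{"dp":[29.5,15,25],"twist":[0,0,-0.005],"hand":1},{"dp":[29.5,15,60],"twist":[0,0,-0.005],"hand":1},{"dp":[29.5,15,88],"twist":[0,0,-0.005],"hand":1},{"dp":[29.5,15,90],"twist":[0,0,-0.005],"hand":1},{"dp":[29.5,15,90],"twist":[0,0,-0.005],"hand":-1}]'

```text
clock: 31.68
tool_pos: [0.4961, 0.4243, 0.0266]
eef_rot: [0.066, 0.998, 0.001, 0.001]
contact_force: [-0.5, 0.3, -0.8]
opening: 0.909
finger_force: 0.0
```

>>> step_arm --motion '[{"dp":[0,0,0],"twist":[0,0,0],"hand":-1},{"dp":[0,0,0],"twist":[0,0,0],"hand":-1},{"dp":[0,0,0],"twist":[0,0,0],"hand":-1},{"dp":[0,0,0],"twist":[0,0,0],"hand":-1}]'

```text
clock: 32.17
tool_pos: [0.4955, 0.4244, 0.0259]
eef_rot: [0.066, 0.998, 0.0, 0.0]
contact_force: [-0.2, -0.9, 4.8]
opening: 0.636
finger_force: 9.0
```

```bash
python3 - <<'E'
from h import *
s=r.get_state();t=s["tool_pos"];print(t,s["contact_force"],s["opening"]*88,s["finger_force"]);a=-.134
d=np.array([.4977,.4233])-t[:2];print("carton ahead along long axis mm",1000*d@[np.cos(a),np.sin(a)]);go(*BC,.14,np.pi/2+YB)
E
```

```text
[0.4955 0.4244 0.0259] [-0.1951 -0.9375  4.8422] 55.9414733601557 9.000098705291748
carton ahead along long axis mm 2.320411272350261
dp [-115.3 -423.3 -114.1] tw [ 0.     0.001 -0.204] rows 7.25277124328468 1.0988827014437774 q7 0.16994595223969303 t 32.175
```

>>> step_arm --motion '[{"dp":[0,0,-50],"twist":[0,0,0],"hand":-1},{"dp":[0,0,-112],"twist":[0,0,0],"hand":-1},{"dp":[-15,-55,-114],"twist":[0,0,-0.07],"hand":-1},{"dp":[-30,-110,-114],"twist":[0,0,-0.14],"hand":-1},{"dp":[-46,-169,-114],"twist":[0,0,-0.204],"hand":-1}]'

```text
clock: 32.8
tool_pos: [0.5188, 0.2495, 0.1394]
eef_rot: [-0.038, 0.999, 0.0, 0.0]
contact_force: [1.1, 0.4, 0.2]
opening: 0.631
finger_force: 9.0
```

```bash
python3 - <<'E'
from h import *
s=r.get_state();print(s["tool_pos"],s["opening"]*88);p=BC-EX*.0023;go(*p,.14,np.pi/2+YB)
E
```

```text
[0.5188 0.2495 0.1394] 55.54765135877585
dp [ -13.3 -261.8   -0.7] tw [0.    0.001 0.003] rows 4.194060659703125 0.015919620374377285 q7 0.5403189456876427 t 32.8
```

>>> step_arm --motion '[{"dp":[-3,-55,0],"twist":[0,0,0.003],"hand":-1},{"dp":[-6,-110,0],"twist":[0,0,0.003],"hand":-1},{"dp":[-9,-165,0],"twist":[0,0,0.003],"hand":-1},{"dp":[-12,-220,0],"twist":[0,0,0.003],"hand":-1},{"dp":[-13,-257,0],"twist":[0,0,0.003],"hand":-1}]'

```text
clock: 33.42
tool_pos: [0.5501, -0.0081, 0.1389]
eef_rot: [-0.033, 0.999, -0.001, -0.0]
contact_force: [1.1, 0.5, -0.6]
opening: 0.631
finger_force: 9.0
```

>>> step_arm --motion '[{"dp":[0,0,15],"twist":[0,0,0],"hand":-1},{"dp":[0,0,35],"twist":[0,0,0],"hand":-1},{"dp":[0,0,40],"twist":[0,0,0],"hand":-1},{"dp":[0,0,40],"twist":[0,0,0],"hand":-1}]'

```text
clock: 33.92
tool_pos: [0.5499, -0.0033, 0.0991]
eef_rot: [-0.035, 0.999, 0.0, -0.0]
contact_force: [0.2, -0.3, -0.5]
opening: 0.633
finger_force: 9.0
```

```bash
python3 - <<'E'
from h import *
s=r.get_state();print(s["tool_pos"],s["opening"]*88);p=BC-EX*.0023;go(*p,.0675,np.pi/2+YB)
E
```

```text
[ 0.5499 -0.0033  0.0991] 55.662328986915824
dp [-1.3 -7.4 31.5] tw [ 0.001 -0.001 -0.002] rows 0.5187356608344691 0.009775325176905637 q7 0.8588952611784939 t 33.925
```

>>> step_arm --motion '[{"dp":[-1.3,-7.2,10],"twist":[0,0,-0.002],"hand":-1},{"dp":[-1.3,-7.2,22],"twist":[0,0,-0.002],"hand":-1},{"dp":[-1.3,-7.2,29.5],"twist":[0,0,-0.002],"hand":-1},{"dp":[-1.3,-7.2,29.5],"twist":[0,0,-0.002],"hand":-1},{"dp":[-1.3,-7.2,29.5],"twist":[0,0,-0.002],"hand":-1}]'

```text
clock: 34.55
tool_pos: [0.5521, -0.0114, 0.0699]
eef_rot: [-0.036, 0.999, 0.0, 0.0]
contact_force: [0.4, -0.1, 0.0]
opening: 0.636
finger_force: 9.0
```

```bash
python3 - <<'E'
from h import *
s=r.get_state();print(s["tool_pos"],s["contact_force"],s["opening"]*88);p=BC-EX*.0023;go(*p,.0672,np.pi/2+YB)
E
```

```text
[ 0.5521 -0.0114  0.0699] [ 0.3626 -0.0683  0.0358] 55.9414288537173
dp [0.3 0.9 2.7] tw [ 0.     0.    -0.001] rows 0.045941808853547705 0.0054803603566869145 q7 0.8361566118272686 t 34.55
```

>>> step_arm --motion '[{"dp":[0.3,0.7,1.5],"twist":[0,0,0],"hand":-1},{"dp":[0.3,0.7,2.8],"twist":[0,0,0],"hand":-1},{"dp":[0.3,0.7,2.8],"twist":[0,0,0],"hand":-1}]'

```text
clock: 34.92
tool_pos: [0.5516, -0.011, 0.067]
eef_rot: [-0.036, 0.999, 0.0, -0.0]
contact_force: [0.1, 0.8, 0.4]
opening: 0.633
finger_force: 9.0
```

>>> step_arm --motion '[{"dp":[0,0,0],"twist":[0,0,0],"hand":0.6},{"dp":[0,0,0],"twist":[0,0,0],"hand":0.6},{"dp":[0,0,0],"twist":[0,0,0],"hand":0.6},{"dp":[0,0,-30],"twist":[0,0,0],"hand":0.6},{"dp":[0,0,-90],"twist":[0,0,0],"hand":0.6}]'

```text
clock: 35.55
tool_pos: [0.5502, -0.0113, 0.1563]
eef_rot: [-0.036, 0.999, -0.0, -0.002]
contact_force: [1.0, -0.9, -0.0]
opening: 0.802
finger_force: 0.0
```

>>> step_arm --motion '[{"dp":[0,40,-60],"twist":[0,0,0],"hand":1},{"dp":[0,40,-90],"twist":[0,0,0],"hand":1},{"dp":[0,40,-90],"twist":[0,0,0],"hand":1},{"dp":[0,40,-90],"twist":[0,0,0],"hand":1}]'

```text
clock: 36.05
tool_pos: [0.5482, 0.028, 0.2462]
eef_rot: [-0.035, 0.999, -0.001, -0.001]
contact_force: [0.8, -0.6, -0.4]
opening: 1.0
finger_force: 0.0
```

```bash
python3 - <<'E'
from h import *
print(r.get_state()["tool_pos"]);s=snap("wrist","w7.png");pile(s);cartons(s);lidfit("scene");s=lidfit("side","side7.png")
E
```

```text
[0.5482 0.028  0.2462]
pile top uv mm [-0.4319 -0.0412] size [56.1693 99.0767] ang -0.0008526110229888682 z 0.05803272053990166
scene lid angle 1.7424525553257404 n [ 0.9826  0.0727 -0.1708] pts 4826 4831
side lid angle 1.734989262710894 n [ 0.9835  0.077  -0.1635] pts 1240 1427
```

View pics/w7.png

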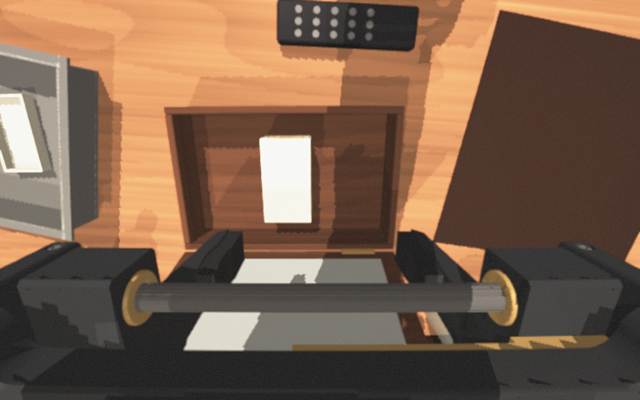

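View pics/side7.png

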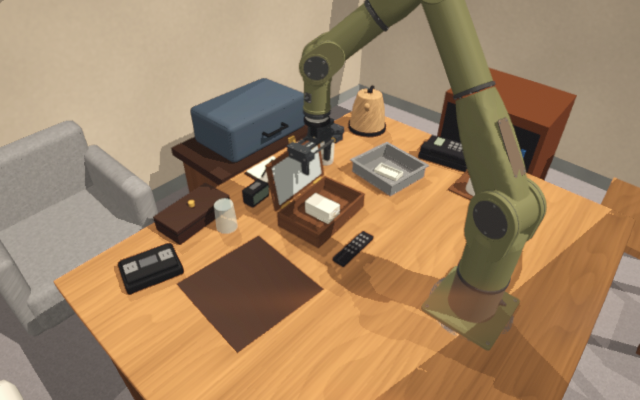

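The pile of four is square and centred at (286,178), with its top at 58 mm. The mat is empty, the tray is in the tub at (390,172), the lid is at 100° and the bystanders are still standing. The robot is clear of everything, so I hand the job in.

```bash
python3 -c "
from plant import r
print(r.finish_job())"
```

```text
the job is handed in; nothing more can be done
None
```

I handed the job in at about 36 s: the mirror lid stands at about 100° (measured 99.4–99.8°), the only tray found is in the tub, all four cartons are stacked squarely within about 1 mm of the box centre, and the bottle, tumbler, remote and clock were not touched.

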